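# Nest channel brackets under the fixture hood

## Robot

A 7-joint arm with a two-finger parallel gripper is mounted at the origin on a cart in front of the work surface, level with it; the furniture and walls round the work are solid. World frame = base frame: x ahead of the robot, y to its left, z up, the work surface at z = 0. Lengths are in m, angles in rad, forces in N, time in s.
With the tool pointing down it reaches from about 0.425 to 0.875 m from the base axis. Payload 4.7 kg.
Tool frame: the origin (TCP) lies midway between the tips of the shut fingers; the grasp point (between the pads) lies 19 mm behind it; z points along the fingers, y is the direction in which the jaws open and shut (so a half turn about z gives the same grasp; the last joint's range is limited). The gripper opens to 87 mm and grips with 3 to 60 N. Pads are 19 mm wide; open, the fingers measure 117 mm over their backs; the gripper's body (75 mm by 190 mm) begins 51 mm behind the grasp point.
Start: joints at [1.152, 0.321, -0.07, 1.45, 0.023, 1.371, -0.057], TCP at [0.273, -0.59, 0.223] pointing down, gripper open.
Joint ranges: [-2.86, 2.86], [-0.3, 2.09], [-1.38, 1.24], [0.06, 2.45], [-1.56, 4.7], [0.09, 2.05], [-2.69, 2.69]. Speed limits (rad/s): [2.57, 2.57, 3.14, 3.14, 3.14, 3.14, 3.14].

## Interface

Orientations are given as a rotation vector (axis times angle).
In Python, from bench import get_state, eyes, job gives the robot as it stands. The module is installed in compiled form; this text tells all that it offers.
- The arm moves only by the shell command python3 -m jog 'ROWS' [FORCE]. ROWS is JSON, a list that holds one entry, the list of rows, each a list of 5 numbers: the opening, from 0 (shut) to 1 (fully open), then the shift along the tool's x, y, z in units of 40 mm (1.0 is 40 mm), then the turn about the tool's z in units of 5 degrees (1.0 is 5 degrees). In form: [[[jaw, dx, dy, dz, turn], ...]]. A call has 1 to 10 rows; each row shifts and turns the commanded pose from where the row before left it, along the tool's axes as they then stand; what a row does not reach is not made up. A row lasts 1/8 s, in which the tool goes at most 62.5 mm and 10.7 degrees, less where a joint would pass 70% of its speed; a pose out of reach is approached as far as the arm can. A call is refused whole if a number of a shift passes 1 or a number of a turn 1, either way. A call with a gripper value outside its range is refused whole. The fingers move at their own pace and stop on an object; FORCE is the grip in N (left out, the last holds). Time passes only in rows, so rows that do not move let the fingers close. It gives the time, the measured TCP pose, the force and the opening at its end, in the units of the state.
- get_state(): the state, without advancing time (a new reading comes with each control period).
- eyes.get_image(name): name is "side" or "top" or "wrist"; returns (picture, depth): 420x560x3 uint8, red, green, blue; 420x560 float32, m along the optical axis (not along the pixel's ray), 0 where there is no reading.
- eyes.camera_params(name): a dict with "camera_matrix" (3x3 intrinsics, pixels), "k1" (the pictures are not rectified: a ray, as slopes to the right and down, at radius r is drawn at 1 + k1 r^2 times it, then the intrinsics apply), "pose" (4x4, takes a point from camera to world coordinates); the wrist camera has in their place "mount" (4x4, takes a point from camera to tool coordinates, whose origin is the TCP and whose axes are the flange's). Camera axes: x right, y down, z forward; pixel columns grow to the right and rows downward; lengths in m; the calibration is good to about 2 mm. A picture is of the moment at which its call begins: read the wrist's pose just before it. camera_params takes no time and is no camera call.
- job.close_job(): hands the job in, once; it reports no verdict.
The state is a dict: "time": time; "joint_positions": joint angles; "qd": joint speeds; "joint_torque": joint torques, N m; "position": TCP position; "tool_rot": TCP orientation; "ft_force": force on the tool from outside, world axes, zero at the start; "torque": the same for the moment, N m; "grip_width": opening from 0.0 (shut) to 1.0 (fully open).
Only numpy, scipy, OpenCV 4.12 (cv2) and the standard library are available. Lean on these libraries where they do the work, as an engineer would, in place of code of your own. Each camera call takes 0.05 s, during which the arm holds its last target. There are 200 camera calls.

## Task

Swing the clear hood of the fixture box up and back, past the point where its spring takes over, so that it stays open by itself. Lay all the U-shaped brackets flat in the tray in one row, lugs up and alternately turned front to back, so that each one's leg drops into the mouth of the next and they form a single interlocked chain; and seat the vee block upright, flat and square in its raised pocket, then, with everything loaded, shut the hood fully. Leave the other instruments where they are.

Things in the scene. Friction and masses are not known exactly. Their poses are not given: they have to be found in the camera images.
- case: the fixture box, fixed to the desk: grey base 150 x 228 mm, 6 mm thick, with a clear hood. Origin on the desk, 5 mm in front of its middle; +x to the hinged rear, +y to its left, z up. Base from x -70 to +80 mm. Shut, the hood's top is 76 mm high; fully open, the hood stands wholly behind x = +78 mm. Place and yaw differ from start to start
- hood (a joint): angle of the clear hood: 0 shut, stop at 1.65 rad fully open. Spring and weight pull it shut below about 1.0 rad and push it open to the stop beyond; lifting takes about 4 N at the bar
- hood_bar (a point): middle of the hood's round steel pull bar: 10 mm thick, 100 mm free length, along the case's y, 40 mm off the hood's front face. Shut, it is 70 mm above the desk at case x = -112 mm; it goes round the hinge on a radius of 199 mm. It may turn between the fingers
- hood_hinge (a point): middle of the hood's hinge axis, along the case's y axis, at case (78, 0, 12) mm; the hood opens by turning about +y (its front goes up and back)
- tray (a point): centre of the tray floor, at case (-14, 25, 6) mm; case axes. Inside 84 mm (x) by 166 mm (y), walls 10 mm high. Four chained brackets make a row 156 mm long at 32 mm pitch, 74 mm deep, 4 mm free between legs: lugs in turn at the front and the rear wall, 62 mm apart in x, legs pointing inwards, bracket x axes along or against the case's x
- pocket (a point): centre of the pocket's floor, a plinth beside the tray, at case (-14, -87, 14) mm; axes are the case's. The pocket is 66 mm (x) by 42 mm (y) inside, its walls rise 10 mm above its floor
- vee_mid (a point): centre of the ground steel vee block, 21 mm above its underside: 38 mm (its x) by 62 mm (its y) by 42 mm high, the vee on top; 0.42 kg. In the pocket its y axis lies along the case's x axis, either way round
- lug1 (a point): aluminium channel bracket 1 (3 or 4 alike; None if absent), a flat U 16 mm high: from above 60 mm wide (y), 56 mm deep (x); web 12 mm thick on its -x side, two legs 12 mm wide to +x, mouth 36 mm. On mid-web stands a lug 12 mm thick (x), 30 mm wide (y), top 50 mm up: pinch it. Point: on the lug, 36 mm above the underside, 6 mm inside the web's outer face, 50 mm from the leg tips. z up
- lug2 (a point): bracket 2, like bracket 1; the same point on its lug, the same axes (legs point to its +x; the middle of its outline is 22 mm from the point along +x); 0.11 kg; None if absent
- lug3 (a point): bracket 3, like bracket 1; the same point on its lug, the same axes (legs point to its +x; the middle of its outline is 22 mm from the point along +x); 0.11 kg; None if absent
- lug4 (a point): bracket 4, like bracket 1; the same point on its lug, the same axes (legs point to its +x; the middle of its outline is 22 mm from the point along +x); 0.11 kg; None if absent
- ring_mid (a point): steel ring gauge, 47 mm across, 18 mm high, a bystander; its centre
- cube_mid (a point): small clear reference cube, 40 x 40 x 34 mm, a bystander; its centre

How it is judged:
On the way, in this order (a step that is already met when the one before it is completed fails the run):
1. the hood stands open past its over-centre point, let go (value of joint hood above 1.4 rad and contact force between the fingers and case below 0.2 N), for 0.3 s.
2. with the hood open, all brackets lie interlocked in the tray and the vee block sits in its pocket (value of joint hood above 1.4 rad and x of lug1 in the frame of case between -0.06 and 0.032 m and y of lug1 in the frame of case between -0.036 and 0.086 m and z of lug1 in the frame of case between 0.037 and 0.047 m and angle between each of lug1, lug2, lug3, lug4's own z axis and vertical below 0.07 rad and angle between the x axis of each of lug1, lug2, lug3, lug4 and the x axis of case, either way round below 0.15 rad and x of lug2 in the frame of case between -0.06 and 0.032 m and y of lug2 in the frame of case between -0.036 and 0.086 m and z of lug2 in the frame of case between 0.037 and 0.047 m and x of lug3 in the frame of case between -0.06 and 0.032 m and y of lug3 in the frame of case between -0.036 and 0.086 m and z of lug3 in the frame of case between 0.037 and 0.047 m and x of lug4 in the frame of case between -0.06 and 0.032 m and y of lug4 in the frame of case between -0.036 and 0.086 m and z of lug4 in the frame of case between 0.037 and 0.047 m and ((x of lug2 in the frame of lug1 between 0.048 and 0.078 m and (y of lug2 in the frame of lug1 between 0.009 and 0.043 m or y of lug2 in the frame of lug1 between -0.043 and -0.009 m)) or (x of lug3 in the frame of lug1 between 0.048 and 0.078 m and (y of lug3 in the frame of lug1 between 0.009 and 0.043 m or y of lug3 in the frame of lug1 between -0.043 and -0.009 m)) or (x of lug4 in the frame of lug1 between 0.048 and 0.078 m and (y of lug4 in the frame of lug1 between 0.009 and 0.043 m or y of lug4 in the frame of lug1 between -0.043 and -0.009 m))) and ((x of lug2 in the frame of lug1 between 0.048 and 0.078 m and (y of lug2 in the frame of lug1 between 0.009 and 0.043 m or y of lug2 in the frame of lug1 between -0.043 and -0.009 m)) or (x of lug3 in the frame of lug2 between 0.048 and 0.078 m and (y of lug3 in the frame of lug2 between 0.009 and 0.043 m or y of lug3 in the frame of lug2 between -0.043 and -0.009 m)) or (x of lug4 in the frame of lug2 between 0.048 and 0.078 m and (y of lug4 in the frame of lug2 between 0.009 and 0.043 m or y of lug4 in the frame of lug2 between -0.043 and -0.009 m))) and ((x of lug3 in the frame of lug1 between 0.048 and 0.078 m and (y of lug3 in the frame of lug1 between 0.009 and 0.043 m or y of lug3 in the frame of lug1 between -0.043 and -0.009 m)) or (x of lug3 in the frame of lug2 between 0.048 and 0.078 m and (y of lug3 in the frame of lug2 between 0.009 and 0.043 m or y of lug3 in the frame of lug2 between -0.043 and -0.009 m)) or (x of lug4 in the frame of lug3 between 0.048 and 0.078 m and (y of lug4 in the frame of lug3 between 0.009 and 0.043 m or y of lug4 in the frame of lug3 between -0.043 and -0.009 m))) and ((x of lug4 in the frame of lug1 between 0.048 and 0.078 m and (y of lug4 in the frame of lug1 between 0.009 and 0.043 m or y of lug4 in the frame of lug1 between -0.043 and -0.009 m)) or (x of lug4 in the frame of lug2 between 0.048 and 0.078 m and (y of lug4 in the frame of lug2 between 0.009 and 0.043 m or y of lug4 in the frame of lug2 between -0.043 and -0.009 m)) or (x of lug4 in the frame of lug3 between 0.048 and 0.078 m and (y of lug4 in the frame of lug3 between 0.009 and 0.043 m or y of lug4 in the frame of lug3 between -0.043 and -0.009 m))) and ((x of lug3 in the frame of lug1 between 0.048 and 0.078 m and (y of lug3 in the frame of lug1 between 0.009 and 0.043 m or y of lug3 in the frame of lug1 between -0.043 and -0.009 m)) or (x of lug4 in the frame of lug1 between 0.048 and 0.078 m and (y of lug4 in the frame of lug1 between 0.009 and 0.043 m or y of lug4 in the frame of lug1 between -0.043 and -0.009 m)) or (x of lug3 in the frame of lug2 between 0.048 and 0.078 m and (y of lug3 in the frame of lug2 between 0.009 and 0.043 m or y of lug3 in the frame of lug2 between -0.043 and -0.009 m)) or (x of lug4 in the frame of lug2 between 0.048 and 0.078 m and (y of lug4 in the frame of lug2 between 0.009 and 0.043 m or y of lug4 in the frame of lug2 between -0.043 and -0.009 m))) and ((x of lug2 in the frame of lug1 between 0.048 and 0.078 m and (y of lug2 in the frame of lug1 between 0.009 and 0.043 m or y of lug2 in the frame of lug1 between -0.043 and -0.009 m)) or (x of lug4 in the frame of lug1 between 0.048 and 0.078 m and (y of lug4 in the frame of lug1 between 0.009 and 0.043 m or y of lug4 in the frame of lug1 between -0.043 and -0.009 m)) or (x of lug3 in the frame of lug2 between 0.048 and 0.078 m and (y of lug3 in the frame of lug2 between 0.009 and 0.043 m or y of lug3 in the frame of lug2 between -0.043 and -0.009 m)) or (x of lug4 in the frame of lug3 between 0.048 and 0.078 m and (y of lug4 in the frame of lug3 between 0.009 and 0.043 m or y of lug4 in the frame of lug3 between -0.043 and -0.009 m))) and ((x of lug2 in the frame of lug1 between 0.048 and 0.078 m and (y of lug2 in the frame of lug1 between 0.009 and 0.043 m or y of lug2 in the frame of lug1 between -0.043 and -0.009 m)) or (x of lug3 in the frame of lug1 between 0.048 and 0.078 m and (y of lug3 in the frame of lug1 between 0.009 and 0.043 m or y of lug3 in the frame of lug1 between -0.043 and -0.009 m)) or (x of lug4 in the frame of lug2 between 0.048 and 0.078 m and (y of lug4 in the frame of lug2 between 0.009 and 0.043 m or y of lug4 in the frame of lug2 between -0.043 and -0.009 m)) or (x of lug4 in the frame of lug3 between 0.048 and 0.078 m and (y of lug4 in the frame of lug3 between 0.009 and 0.043 m or y of lug4 in the frame of lug3 between -0.043 and -0.009 m))) and horizontal distance between vee_mid and pocket below 0.005 m and z of vee_mid in the frame of case between 0.032 and 0.038 m and angle between vee_mid's own z axis and vertical below 0.05 rad and angle between the y axis of vee_mid and the x axis of case, either way round below 0.08 rad), for 0.3 s.
At the end, for the whole second after the job is handed in: Hood shut (under 0.05 rad); all brackets flat in the tray, square within 0.15 rad, in one chain, linked ones facing, lugs 48-78 mm apart across and 9-43 mm along the row; vee block in its pocket within 5 mm, down within 3 mm, square within 0.08 rad; ring gauge and cube moved under 50 mm (value of joint hood below 0.05 rad and x of lug1 in the frame of case between -0.06 and 0.032 m and y of lug1 in the frame of case between -0.036 and 0.086 m and z of lug1 in the frame of case between 0.037 and 0.047 m and angle between each of lug1, lug2, lug3, lug4's own z axis and vertical below 0.07 rad and angle between the x axis of each of lug1, lug2, lug3, lug4 and the x axis of case, either way round below 0.15 rad and x of lug2 in the frame of case between -0.06 and 0.032 m and y of lug2 in the frame of case between -0.036 and 0.086 m and z of lug2 in the frame of case between 0.037 and 0.047 m and x of lug3 in the frame of case between -0.06 and 0.032 m and y of lug3 in the frame of case between -0.036 and 0.086 m and z of lug3 in the frame of case between 0.037 and 0.047 m and x of lug4 in the frame of case between -0.06 and 0.032 m and y of lug4 in the frame of case between -0.036 and 0.086 m and z of lug4 in the frame of case between 0.037 and 0.047 m and ((x of lug2 in the frame of lug1 between 0.048 and 0.078 m and (y of lug2 in the frame of lug1 between 0.009 and 0.043 m or y of lug2 in the frame of lug1 between -0.043 and -0.009 m)) or (x of lug3 in the frame of lug1 between 0.048 and 0.078 m and (y of lug3 in the frame of lug1 between 0.009 and 0.043 m or y of lug3 in the frame of lug1 between -0.043 and -0.009 m)) or (x of lug4 in the frame of lug1 between 0.048 and 0.078 m and (y of lug4 in the frame of lug1 between 0.009 and 0.043 m or y of lug4 in the frame of lug1 between -0.043 and -0.009 m))) and ((x of lug2 in the frame of lug1 between 0.048 and 0.078 m and (y of lug2 in the frame of lug1 between 0.009 and 0.043 m or y of lug2 in the frame of lug1 between -0.043 and -0.009 m)) or (x of lug3 in the frame of lug2 between 0.048 and 0.078 m and (y of lug3 in the frame of lug2 between 0.009 and 0.043 m or y of lug3 in the frame of lug2 between -0.043 and -0.009 m)) or (x of lug4 in the frame of lug2 between 0.048 and 0.078 m and (y of lug4 in the frame of lug2 between 0.009 and 0.043 m or y of lug4 in the frame of lug2 between -0.043 and -0.009 m))) and ((x of lug3 in the frame of lug1 between 0.048 and 0.078 m and (y of lug3 in the frame of lug1 between 0.009 and 0.043 m or y of lug3 in the frame of lug1 between -0.043 and -0.009 m)) or (x of lug3 in the frame of lug2 between 0.048 and 0.078 m and (y of lug3 in the frame of lug2 between 0.009 and 0.043 m or y of lug3 in the frame of lug2 between -0.043 and -0.009 m)) or (x of lug4 in the frame of lug3 between 0.048 and 0.078 m and (y of lug4 in the frame of lug3 between 0.009 and 0.043 m or y of lug4 in the frame of lug3 between -0.043 and -0.009 m))) and ((x of lug4 in the frame of lug1 between 0.048 and 0.078 m and (y of lug4 in the frame of lug1 between 0.009 and 0.043 m or y of lug4 in the frame of lug1 between -0.043 and -0.009 m)) or (x of lug4 in the frame of lug2 between 0.048 and 0.078 m and (y of lug4 in the frame of lug2 between 0.009 and 0.043 m or y of lug4 in the frame of lug2 between -0.043 and -0.009 m)) or (x of lug4 in the frame of lug3 between 0.048 and 0.078 m and (y of lug4 in the frame of lug3 between 0.009 and 0.043 m or y of lug4 in the frame of lug3 between -0.043 and -0.009 m))) and ((x of lug3 in the frame of lug1 between 0.048 and 0.078 m and (y of lug3 in the frame of lug1 between 0.009 and 0.043 m or y of lug3 in the frame of lug1 between -0.043 and -0.009 m)) or (x of lug4 in the frame of lug1 between 0.048 and 0.078 m and (y of lug4 in the frame of lug1 between 0.009 and 0.043 m or y of lug4 in the frame of lug1 between -0.043 and -0.009 m)) or (x of lug3 in the frame of lug2 between 0.048 and 0.078 m and (y of lug3 in the frame of lug2 between 0.009 and 0.043 m or y of lug3 in the frame of lug2 between -0.043 and -0.009 m)) or (x of lug4 in the frame of lug2 between 0.048 and 0.078 m and (y of lug4 in the frame of lug2 between 0.009 and 0.043 m or y of lug4 in the frame of lug2 between -0.043 and -0.009 m))) and ((x of lug2 in the frame of lug1 between 0.048 and 0.078 m and (y of lug2 in the frame of lug1 between 0.009 and 0.043 m or y of lug2 in the frame of lug1 between -0.043 and -0.009 m)) or (x of lug4 in the frame of lug1 between 0.048 and 0.078 m and (y of lug4 in the frame of lug1 between 0.009 and 0.043 m or y of lug4 in the frame of lug1 between -0.043 and -0.009 m)) or (x of lug3 in the frame of lug2 between 0.048 and 0.078 m and (y of lug3 in the frame of lug2 between 0.009 and 0.043 m or y of lug3 in the frame of lug2 between -0.043 and -0.009 m)) or (x of lug4 in the frame of lug3 between 0.048 and 0.078 m and (y of lug4 in the frame of lug3 between 0.009 and 0.043 m or y of lug4 in the frame of lug3 between -0.043 and -0.009 m))) and ((x of lug2 in the frame of lug1 between 0.048 and 0.078 m and (y of lug2 in the frame of lug1 between 0.009 and 0.043 m or y of lug2 in the frame of lug1 between -0.043 and -0.009 m)) or (x of lug3 in the frame of lug1 between 0.048 and 0.078 m and (y of lug3 in the frame of lug1 between 0.009 and 0.043 m or y of lug3 in the frame of lug1 between -0.043 and -0.009 m)) or (x of lug4 in the frame of lug2 between 0.048 and 0.078 m and (y of lug4 in the frame of lug2 between 0.009 and 0.043 m or y of lug4 in the frame of lug2 between -0.043 and -0.009 m)) or (x of lug4 in the frame of lug3 between 0.048 and 0.078 m and (y of lug4 in the frame of lug3 between 0.009 and 0.043 m or y of lug4 in the frame of lug3 between -0.043 and -0.009 m))) and horizontal distance between vee_mid and pocket below 0.005 m and z of vee_mid in the frame of case between 0.032 and 0.038 m and angle between vee_mid's own z axis and vertical below 0.05 rad and angle between the y axis of vee_mid and the x axis of case, either way round below 0.08 rad and distance of each of ring_mid, cube_mid from where it was at the start of the episode below 0.05 m); the robot touches nothing.
It fails at once if a bystanding instrument is pushed away by 5 cm or more (distance of ring_mid from where it was at the start of the episode above 0.05 m).
It fails at once if a bystanding instrument is pushed away by 5 cm or more (distance of cube_mid from where it was at the start of the episode above 0.05 m).
Of bracket1, bracket2, bracket3, bracket4 only 3 to 4 are there at a start; the rules pass over those that are not, and their reading is None.
At some moment in a run one of bracket1, bracket2, bracket3, bracket4 may be knocked a few centimetres aside while the robot is not near it.
Once in a run the grip may slacken for a moment while it holds something.
It also fails if it takes over 210 s, if anything falls off the work surface, if the arm or the gripper's body presses on something with over 40 N, if the wrist force passes 120 N, or if a joint passes its speed limit or range.

## Working session

There is one attempt and no reset: what is moved stays moved. The work goes in short steps, Python scripts to look and compute and a shell command to move; the robot and the scene stay as the last step left them, time stands still between calls to the robot, and variables do not carry over. Pictures are saved under pics/ and viewed, about 12 in all and at most 16, crops included, and the job is handed in when it is done.

```bash
mkdir -p pics; cat > h.py <<'E'
import numpy as np, cv2
from scipy.spatial.transform import Rotation as R
from bench import get_state, eyes
def grab(name):
    s=get_state(); im,d=eyes.get_image(name); p=eyes.camera_params(name)
    if 'pose' in p: T=np.array(p['pose'])
    else:
        M=np.eye(4); M[:3,:3]=R.from_rotvec(s['tool_rot']).as_matrix(); M[:3,3]=s['position']; T=M@np.array(p['mount'])
    return dict(im=im,d=d,K=np.array(p['camera_matrix']),k1=p['k1'],T=T)
def slopes(c,uv):
    uv=np.asarray(uv,float).reshape(-1,2); K=c['K']
    return cv2.undistortPoints(uv.reshape(-1,1,2),K,np.array([c['k1'],0,0,0,0.])).reshape(-1,2)
def onplane(c,uv,z):
    s=slopes(c,uv); r=np.c_[s,np.ones(len(s))]@c['T'][:3,:3].T; o=c['T'][:3,3]
    return o+r*((z-o[2])/r[:,2])[:,None]
def cloud(c):
    h,w=c['d'].shape; v,u=np.mgrid[:h,:w]; s=slopes(c,np.c_[u.ravel(),v.ravel()])
    P=np.c_[s,np.ones(len(s))]*c['d'].reshape(-1,1)
    P=P@c['T'][:3,:3].T+c['T'][:3,3]; P=P.reshape(h,w,3); P[c['d']==0]=np.nan
    return P
def proj(c,P):
    q=(np.asarray(P,float).reshape(-1,3)-c['T'][:3,3])@c['T'][:3,:3]; s=q[:,:2]/q[:,2:]
    s=s*(1+c['k1']*(s**2).sum(1,keepdims=True)); return s*[c['K'][0,0],c['K'][1,1]]+[c['K'][0,2],c['K'][1,2]]
def save(n,im): cv2.imwrite('pics/'+n+'.png',im[:,:,::-1])
def state():
    s=get_state(); M=R.from_rotvec(s['tool_rot']).as_matrix()
    print('t',round(s['time'],2),'p',np.round(s['position'],4),'x',np.round(M[:,0],3),'y',np.round(M[:,1],3),'z',np.round(M[:,2],3),'F',np.round(s['ft_force'],1),'g',round(s['grip_width'],3),'q',np.round(s['joint_positions'],2))
E
python3 - <<'E'
from h import *
state()
for n in('top','side','wrist'):
    c=grab(n); save(n+'0',c['im']); print(n,np.round(c['T'],3).tolist(),np.round(c['K'],1).tolist(),c['k1'])
    np.savez('/tmp/'+n+'0.npz',**c)
E
```

```text
t 0.0 p [ 0.2723 -0.5896  0.2215] x [ 0.908  0.419 -0.   ] y [ 0.419 -0.908 -0.002] z [-0.001  0.002 -1.   ] F [-0.2  0.  -0.4] g 1.001 q [ 1.15  0.32 -0.07  1.45  0.02  1.37 -0.06]
top [[-0.009, -0.994, 0.107, 0.447], [-1.0, 0.006, -0.026, 0.166], [0.025, -0.107, -0.994, 1.001], [0.0, 0.0, 0.0, 1.0]] [[503.5, 0.0, 280.8], [0.0, 503.5, 199.7], [0.0, 0.0, 1.0]] -0.1262425211806828
side [[0.906, -0.254, 0.339, 0.213], [-0.423, -0.533, 0.733, -0.522], [-0.005, -0.807, -0.59, 0.619], [0.0, 0.0, 0.0, 1.0]] [[523.8, 0.0, 275.3], [0.0, 523.8, 212.5], [0.0, 0.0, 1.0]] -0.15476704873841762
wrist [[0.42, -0.865, -0.276, 0.349], [-0.908, -0.4, -0.127, -0.555], [-0.001, 0.304, -0.953, 0.383], [0.0, 0.0, 0.0, 1.0]] [[309.3, 0.0, 278.3], [0.0, 309.3, 209.8], [0.0, 0.0, 1.0]] -0.016623906502981785
```

View pics/top0.png

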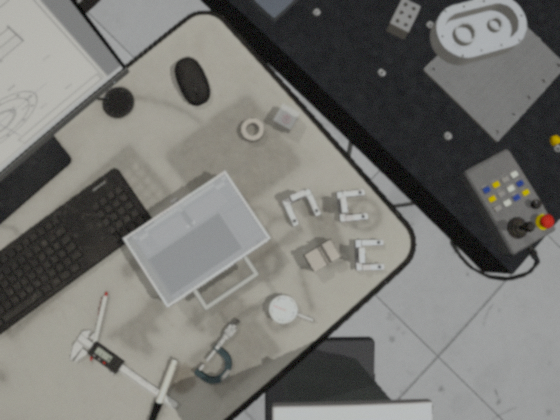

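View pics/side0.png

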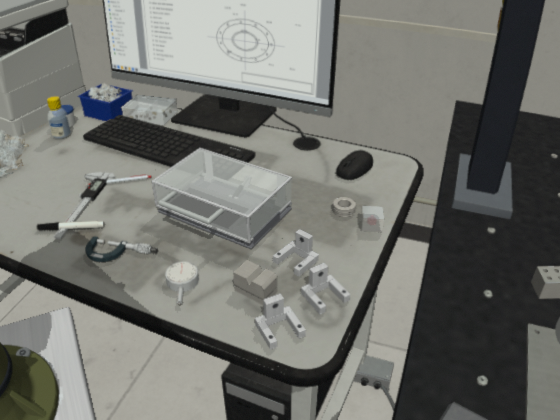

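```bash
python3 - <<'E'
from h import *
c=dict(np.load('/tmp/top0.npz')); P=cloud(c); Z=P[...,2]
hm=np.clip(np.nan_to_num(Z,nan=0)/0.1*255,0,255).astype(np.uint8)
a=cv2.resize(c['im'][160:320,110:410],(800,427),interpolation=cv2.INTER_CUBIC)[:,:400]
im=np.hstack([c['im'][90:320,110:410],cv2.applyColorMap(hm,cv2.COLORMAP_JET)[90:320,110:410,::-1]])
save('hm',cv2.resize(im,(800,307),interpolation=cv2.INTER_NEAREST))
save('zoom',cv2.resize(c['im'][165:320,115:395],(784,434),interpolation=cv2.INTER_CUBIC))
m=((Z>0.035)&(Z<0.06)).astype(np.uint8); m[:, :275]=0; m[:180]=0; m[300:]=0; m[:,395:]=0
n,l,st,ce=cv2.connectedComponentsWithStats(m)
for i in range(1,n):
    if st[i,4]>8:
        q=P[l==i]; r=cv2.minAreaRect((q[:,:2]*1000).astype(np.float32)); print(st[i],np.round(np.nanmean(q,0),4),np.round(r[0]),np.round(r[1]),round(r[2],1),Z[l==i].max())
E
```

```text
[289 189  17  13 113] [0.5582 0.1105 0.0492] [559. 110.] [12. 30.] 25.1 0.05369303017659388
[339 197   9  16 117] [0.5393 0.0232 0.0493] [540.  22.] [30. 12.] 5.8 0.053861616464032425
[320 239  22  23 284] [0.453  0.0476 0.0418] [453.  47.] [38. 28.] 30.6 0.047683523679407536
[304 247  24  25 328] [0.4366 0.0764 0.0423] [437.  76.] [39. 31.] 29.6 0.04696776834086325
[357 247   8  16 115] [ 0.4445 -0.0093  0.0494] [444. -10.] [11. 29.] 88.3 0.05526046497834636
```

View pics/hm.png

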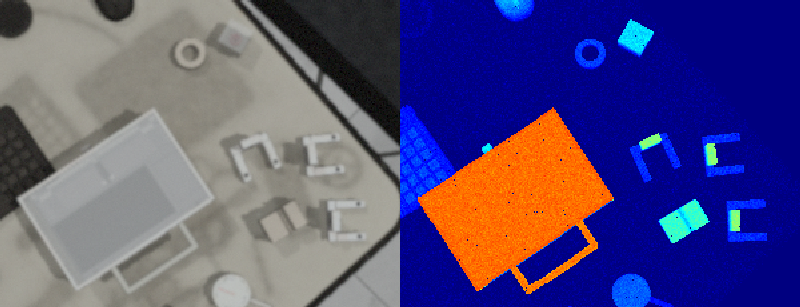

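View pics/zoom.png

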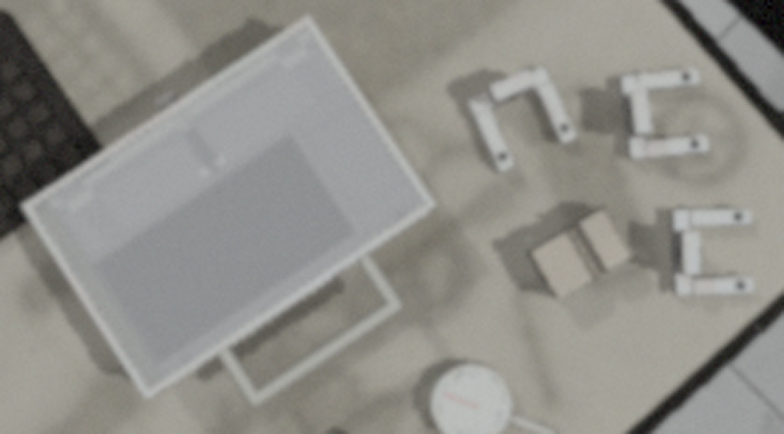

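```bash
cat > m.py <<'E'
from h import *
def rect(P,m):
    q=P[m]; r=cv2.minAreaRect((q[:,:2]*1000).astype(np.float32)); return r
def brackets(c,P):
    """lug clusters z .044-.056, outline z .01-.022 nearby; returns list of (lug xy, yaw of +x deg)"""
    Z=P[...,2]; out=[]
    m=((Z>0.040)&(Z<0.060)).astype(np.uint8); n,l,st,ce=cv2.connectedComponentsWithStats(m)
    low=(Z>0.008)&(Z<0.022)
    for i in range(1,n):
        if not 60<st[i,4]<200: continue
        (cx,cy),(w,h),a=rect(P,l==i)
        if not(min(w,h)<18 and 24<max(w,h)<38): continue
        th=a if w<h else a+90
        L=np.array([cx,cy])/1000
        near=low&(np.hypot(P[...,0]-L[0],P[...,1]-L[1])<0.062)
        d=P[near][:,:2].mean(0)-L
        u=np.array([np.cos(np.radians(th)),np.sin(np.radians(th))])
        if u@d<0: u=-u; th+=180
        out.append((L,(th+180)%360-180,near.sum(),P[l==i].mean(0),st[i,:2]))
    return out
E
python3 - <<'E'
from m import *
c=dict(np.load('/tmp/top0.npz')); P=cloud(c); Z=P[...,2]
for b in brackets(c,P): print(np.round(b[0],4),round(b[1],1),b[2],np.round(b[3],4),b[4])
m=((Z>0.06)&(Z<0.09)).astype(np.uint8); m[:160]=0; m[320:]=0
h=cv2.morphologyEx(m,cv2.MORPH_OPEN,np.ones((13,13)))>0
r=rect(P,h); print('hood',r, 'z',np.nanmean(Z[h]))
bar=(m>0)&~(cv2.dilate(h.astype(np.uint8),np.ones((5,5)))>0)
n,l,st,ce=cv2.connectedComponentsWithStats(bar.astype(np.uint8)); i=1+np.argmax(st[1:,4])
print('bar',st[i],rect(P,l==i),np.nanmean(Z[l==i]))
th=np.radians(r[2] if r[1][0]<r[1][1] else r[2]+90); 
if np.cos(th)<0: th+=np.pi
X=np.array([np.cos(th),np.sin(th)]); Y=np.array([-X[1],X[0]]); o=np.array(r[0])/1000
q=P[l==i][:,:2]-o; q=np.c_[q@X,q@Y]; print('yaw',np.degrees(th),'bar frame rel hood ctr min/max',np.percentile(q,[0,2,98,100],axis=0)); f=q[q[:,0]<q[:,0].min()+.012]; print(np.median(f,0),f.min(0),f.max(0))
q=P[h][:,:2]-o; q=np.c_[q@X,q@Y]; print(np.percentile(q,[0.2,1,99,99.8],axis=0))
# vee
v=(Z>0.03)&(Z<0.06); n,l,st,ce=cv2.connectedComponentsWithStats(v.astype(np.uint8))
for i in range(1,n):
    if 300<st[i,4]<1500: print('obj',st[i],rect(P,l==i),np.nanmean(Z[l==i]))
T=Z>0.12; print('tall near', [ (x,y,z) for x,y,z in [np.round(P[v0,u0],2) for v0,u0 in ((60,120),(100,90),(130,60),(100,118),(180,5))]])
E
```

```text
[0.559  0.1102] -156.1 372 [0.5585 0.1103 0.0501] [289 189]
[0.5398 0.0224] -84.2 493 [0.5394 0.023  0.0499] [339 197]
[ 0.4442 -0.0096] -91.7 408 [ 0.4443 -0.0094  0.0499] [358 247]
hood ((475.1651916503906, 297.654296875), (156.27145385742188, 227.58079528808594), 33.79463195800781) z 0.07697900466768474
bar [194 259  64  51 509] ((392.7516174316406, 242.744873046875), (38.24449157714844, 119.35246276855469), 33.07403564453125) 0.07494637392742182
yaw 33.79463195800781 bar frame rel hood ctr min/max [[-0.1182149  -0.05949319]
 [-0.11760262 -0.05839817]
 [-0.08282592  0.05838125]
 [-0.07917532  0.0597407 ]]
[-0.11250365 -0.00110261] [-0.1182149  -0.05930646] [-0.10644805  0.05972486]
[[-0.07427661 -0.11278589]
 [-0.07210245 -0.10984678]
 [ 0.07480112  0.10970881]
 [ 0.07714983  0.11212577]]
obj [177  58  27  36 616] ((802.6676025390625, 322.6535339355469), (80.79727172851562, 47.61874771118164), 26.37679100036621) 0.03467052013697418
obj [273 104  27  25 387] ((717.3406982421875, 129.25595092773438), (40.40760803222656, 39.60112762451172), 58.85948944091797) 0.03455596288260469
obj [304 239  38  33 657] ((444.5279846191406, 62.41976547241211), (38.42384338378906, 62.22203063964844), 30.128183364868164) 0.04143661426018104
tall near [(np.float64(0.8), np.float64(0.43), np.float64(0.14)), (np.float64(0.73), np.float64(0.5), np.float64(0.1)), (np.float64(0.7), np.float64(0.59), np.float64(0.0)), (np.float64(0.76), np.float64(0.47), np.float64(0.0)), (np.float64(0.6), np.float64(0.7), np.float64(0.01))]
```

```bash
cat >> m.py <<'E'
def phi():
    M=R.from_rotvec(get_state()['tool_rot']).as_matrix(); return np.degrees(np.arctan2(M[1,0],M[0,0]))
def go(x,y,z,ph,turnfirst=True):
    """units: turn, then shift along tool axes (after the turn)"""
    s=get_state(); p=np.array(s['position']); f=phi(); t=((f-ph+180)%360-180)/5
    a=np.radians(ph if turnfirst else f); d=np.array([x,y,z])-p
    v=np.array([np.cos(a)*d[0]+np.sin(a)*d[1],np.sin(a)*d[0]-np.cos(a)*d[1],-d[2]])/0.04
    print('turn',round(t,2),'shift',np.round(v,2),'phi',round(f,2),'p',np.round(p,4),'F',np.round(s['ft_force'],1),'g',round(s['grip_width'],3),'t',round(s['time'],1),'q7',round(s['joint_positions'][6],2))
E
T='[1,0,0,0,-0.99]'
python3 -m jog '[[[1,0,0,0,-0.99],[1,0,0,0,-0.99],[1,0,0,0,-0.99],[1,0,0,0,-0.99],[1,0,0,0,-0.99],[1,0,0,0,-0.99],[1,0,0,0,-0.99],[1,0,0,0,-0.99],[1,0,0,0,-0.99],[1,0,0,0,-0.99]]]'
python3 -m jog '[[[1,0,0,0,-0.99],[1,0,0,0,-0.99],[1,0,0,0,-0.99],[1,0,0,0,-0.99],[1,0,0,0,-0.99],[1,0,0,0,-0.99],[1,0,0,0,-0.99],[1,0,0,0,-0.99],[1,0,0,0,-0.99],[1,0,0,0,-0.99]]]'
python3 -m jog '[[[1,0.47,0.94,0,0],[1,0.47,0.94,0,0],[1,0.47,0.94,0,0],[1,0.47,0.94,0,0],[1,0.47,0.94,0,0],[1,0.47,0.94,0,0],[1,0.47,0.94,0,0],[1,0.47,0.94,0,0],[1,0.47,0.94,0,0],[1,0.47,0.94,0,0]]]'
python3 -c "
from m import *; go(0.40,0.2247,0.2215,123.8)"
```

```text
time: 1.4
position: [0.2725, -0.5899, 0.2221]
tool_rot: [-2.501, -1.9, -0.0]
ft_force: [-0.4, -0.3, -0.2]
grip_width: 0.999
time: 2.65
position: [0.2724, -0.5899, 0.2221]
tool_rot: [-1.476, -2.773, -0.001]
ft_force: [0.7, -0.5, 0.7]
grip_width: 0.997
time: 3.9
position: [0.4808, -0.2235, 0.2224]
tool_rot: [-1.48, -2.771, 0.001]
ft_force: [0.3, -0.6, 0.2]
grip_width: 0.998
turn -0.0 shift [10.43  4.55  0.02] phi 123.79 p [ 0.4808 -0.2235  0.2224] F [ 0.3 -0.6  0.2] g 0.998 t 3.9 q7 0.93
```

```bash

python3 -m jog '[[[1,0.95,0.7,0,0],[1,0.95,0.7,0,0],[1,0.95,0.7,0,0],[1,0.95,0.7,0,0],[1,0.95,0.7,0,0],[1,0.95,0.18,0,0],[1,0.95,0.18,0,0],[1,0.95,0.18,0,0],[1,0.95,0.18,0,0],[1,0.95,0.18,0,0]]]'
python3 -m jog '[[[1,0.93,0.15,0,0],[1,0,0,0,0]]]' | tail -3
python3 - <<'E'
from m import *
c=grab('wrist'); P=cloud(c); Z=P[...,2]; save('w1',c['im'])
m=(Z>0.06)&(Z<0.09)&(P[...,0]<0.6)
o=np.array([.475,.2975]); a=np.radians(33.8); X=np.array([np.cos(a),np.sin(a)]); Y=np.array([-X[1],X[0]])
q=P[...,:2]-o; u=q@X; w=q@Y
b=m&(u<-.09)&(abs(w)<.045)
print('bar',b.sum(),np.percentile(u[b],[2,50,98]),np.polyfit(w[b],u[b],1),Z[b].mean(),Z[b].max())
go(0.475-.112*X[0],0.2975-.112*X[1],0.06,123.8)
E
```

```text
time: 5.15
position: [0.4146, 0.19, 0.2224]
tool_rot: [1.48, 2.771, -0.001]
ft_force: [0.3, 0.4, -0.2]
grip_width: 1.0
tool_rot: [1.471, 2.775, -0.0]
ft_force: [0.6, -1.6, 0.3]
grip_width: 1.0
bar 814 [-0.11689222 -0.11252248 -0.10756732] [ 0.01037862 -0.11235315] 0.07336396635251317 0.07619902579187204
turn 0.03 shift [ 0.47 -0.2   4.06] phi 123.97 p [0.399  0.2241 0.2225] F [-0.9 -0.9  0.2] g 1.0 t 5.5 q7 0.13
```

View pics/w1.png

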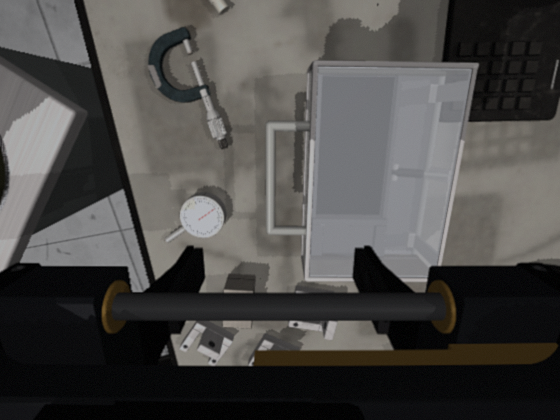

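```bash

python3 -m jog '[[[0.34,0.47,-0.21,0,0.1],[0.34,0,0,0,0],[0.34,0,0,0.5,0],[0.34,0,0,0.5,0],[0.34,0,0,0.5,0],[0.34,0,0,0.5,0]]]' 40|tail -3
python3 -m jog '[[[0.34,0,0,0.5,0],[0.34,0,0,0.5,0],[0.34,0,0,0.5,0],[0.34,0,0,0.5,0],[0.34,0,0,0.1,0],[0,0,0,0,0],[0,0,0,0,0],[0,0,0,0,0],[0,0,0,0,0]]]'
python3 - <<'E'
from m import *
a=np.radians(33.3); X=np.array([np.cos(a),np.sin(a)])
s=get_state(); p=np.array(s['position']); state()
# arc plan, units per row: n steps of dtheta
th=np.arange(0,1.61,0.1); bx=-190*np.cos(th)+58*np.sin(th); bz=190*np.sin(th)+58*np.cos(th)
print(np.round(np.c_[th[1:],np.diff(bx)/40,-np.diff(bz)/40],2).tolist())
E
```

```text
tool_rot: [1.494, 2.763, -0.0]
ft_force: [-0.1, -0.7, -0.3]
grip_width: 0.407
time: 7.32
position: [0.3824, 0.2339, 0.0591]
tool_rot: [1.491, 2.764, -0.001]
ft_force: [-1.8, -1.6, 6.2]
grip_width: 0.099
t 7.33 p [0.3824 0.2339 0.0591] x [-0.549  0.836 -0.001] y [ 0.836  0.549 -0.   ] z [ 0.001 -0.001 -1.   ] F [-1.8 -1.6  6.2] g 0.099 q [ 0.46  0.16 -1.11  2.09  0.17  0.99 -0.16]
[[0.1, 0.17, -0.47], [0.2, 0.21, -0.45], [0.3, 0.26, -0.42], [0.4, 0.3, -0.4], [0.5, 0.34, -0.36], [0.6, 0.37, -0.33], [0.7, 0.4, -0.29], [0.8, 0.43, -0.25], [0.9, 0.45, -0.2], [1.0, 0.47, -0.16], [1.1, 0.48, -0.11], [1.2, 0.49, -0.06], [1.3, 0.5, -0.01], [1.4, 0.5, 0.04], [1.5, 0.49, 0.09], [1.6, 0.48, 0.14]]
```

```bash

python3 -m jog '[[[0,0,0.17,-0.47,0],[0,0,0.21,-0.45,0],[0,0,0.26,-0.42,0],[0,0,0.3,-0.4,0],[0,0,0.34,-0.36,0],[0,0,0.37,-0.33,0],[0,0,0.4,-0.29,0],[0,0,0.43,-0.25,0]]]' 
python3 -m jog '[[[0,0,0.45,-0.2,0],[0,0,0.47,-0.16,0],[0,0,0.48,-0.11,0],[0,0,0.49,-0.06,0],[0,0,0.5,-0.01,0],[0,0,0.5,0.04,0],[0,0,0.49,0.09,0],[0,0,0.48,0.14,0]]]' 
python3 -c "
from m import *; state()"
```

```text
time: 8.32
position: [0.4629, 0.2871, 0.1784]
tool_rot: [-1.491, -2.763, 0.012]
ft_force: [-8.7, -5.6, 13.2]
grip_width: 0.099
time: 9.32
position: [0.5944, 0.3743, 0.1878]
tool_rot: [-1.491, -2.764, -0.001]
ft_force: [0.0, 0.2, 2.7]
grip_width: 0.101
t 9.32 p [0.5944 0.3743 0.1878] x [-0.549  0.836  0.001] y [ 0.836  0.549 -0.   ] z [-0.001  0.001 -1.   ] F [0.  0.2 2.7] g 0.101 q [ 0.01  0.62 -0.94  1.32  0.5   1.44 -0.32]
```

```bash

python3 -m jog '[[[0.45,0,0,0,0],[0.45,0,0,0,0],[0.45,0,0.1,-0.3,0],[0.45,0,0,-0.6,0],[0.45,0,0,-0.8,0],[0.6,0,-0.8,-0.3,0],[0.6,0,-1,0,0],[0.6,0,-1,0,0],[0.6,0,-1,0,0],[0.6,0,-1,0,0]]]' 
python3 -m jog '[[[0.6,-1,-0.5,0,0],[0.6,-1,-0.5,0,0],[0.6,-1,-0.5,0,0],[0.6,-1,0,0,0],[0.6,0,0,0,0]]]' 
python3 - <<'E'
from m import *
c=grab('top'); P=cloud(c); Z=P[...,2]; save('t2',cv2.resize(c['im'][140:320,90:400],(806,468),interpolation=cv2.INTER_CUBIC)[:,:800]); np.savez('/tmp/t2.npz',**c)
for b in brackets(c,P): print(np.round(b[0],4),round(b[1],1),b[2],b[4])
hm=np.clip(np.nan_to_num(Z,nan=0)/0.06*255,0,255).astype(np.uint8)[140:320,90:400]
save('t2h',cv2.resize(cv2.applyColorMap(hm,cv2.COLORMAP_JET),(800,464),interpolation=cv2.INTER_NEAREST))
state()
E
```

```text
time: 10.58
position: [0.4357, 0.2698, 0.2688]
tool_rot: [1.491, 2.765, -0.001]
ft_force: [-0.4, -0.9, 2.5]
grip_width: 0.599
time: 11.2
position: [0.4756, 0.1001, 0.2689]
tool_rot: [1.499, 2.759, -0.001]
ft_force: [-0.4, 0.9, -0.5]
grip_width: 0.601
t 11.25 p [0.4748 0.1027 0.2688] x [-0.547  0.837 -0.   ] y [ 0.837  0.547 -0.   ] z [ 0. -0. -1.] F [ 0.5  0.9 -1.2] g 0.599 q [ 0.74 -0.03 -0.97  1.74 -0.03  1.41  0.35]
```

View pics/t2.png

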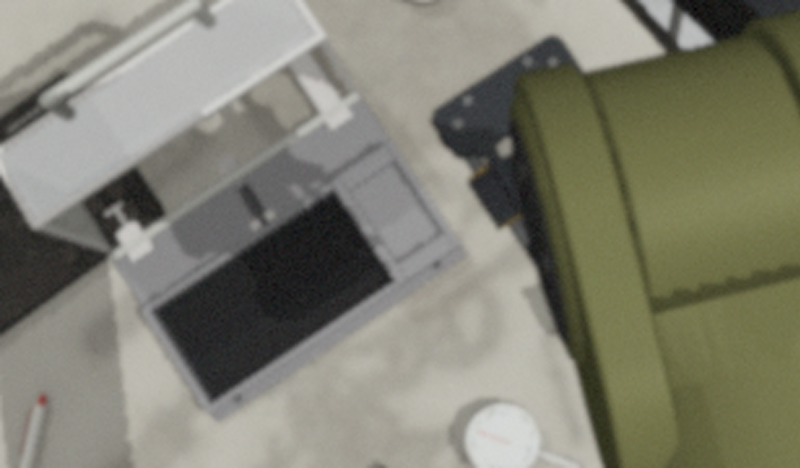

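View pics/t2h.png

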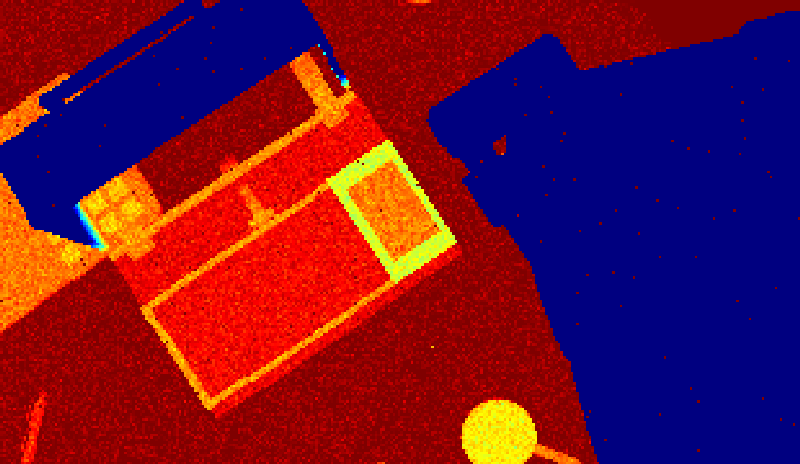

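```bash

python3 - <<'E'
from m import *
c=dict(np.load('/tmp/t2.npz')); P=cloud(c); Z=P[...,2]
g=c['im'].max(2); m=(g<60).astype(np.uint8); m[:200]=0; m[:,:145]=0;m[:,250:]=0
n,l,st,ce=cv2.connectedComponentsWithStats(m); i=1+np.argmax(st[1:,4]); cn=max(cv2.findContours((l==i).astype(np.uint8),0,2)[0],key=cv2.contourArea)
q=onplane(c,cn.reshape(-1,2),0.006)[:,:2]; r=cv2.minAreaRect((q*1000).astype(np.float32)); print('tray',r,st[i])
m=((Z>0.020)&(Z<0.030)&(P[...,0]>.38)&(P[...,0]<.52)&(P[...,1]>.15)&(P[...,1]<.3)).astype(np.uint8)
n,l,st,ce=cv2.connectedComponentsWithStats(m); i=1+np.argmax(st[1:,4]); cn=max(cv2.findContours((l==i).astype(np.uint8),0,2)[0],key=cv2.contourArea)
q=onplane(c,cn.reshape(-1,2),0.024)[:,:2]; r2=cv2.minAreaRect((q*1000).astype(np.float32)); print('plinth',r2,st[i])
pk=((Z>0.009)&(Z<0.019)&(P[...,0]>.38)&(P[...,0]<.52)&(P[...,1]>.15)&(P[...,1]<.26)).astype(np.uint8); pk=cv2.morphologyEx(pk,cv2.MORPH_OPEN,np.ones((5,5)))
n,l,st,ce=cv2.connectedComponentsWithStats(pk); i=1+np.argmax(st[1:,4]); print('pocket floor',rect(P,l==i))
a=np.radians(33.4); X=np.array([np.cos(a),np.sin(a)]);Y=np.array([-X[1],X[0]])
print('origin from tray',np.array(r[0])-(-14*X+25*Y),'from pocket',np.array(r2[0])-(-14*X-87*Y))
E
python3 -m jog '[[[0.6,0,-0.5,0,0],[0.6,-1,0,0,0],[0.6,-1,0,0,0],[0.6,-1,0,0,0],[0.6,-1,0,0,0],[0.6,-1,0,0,0],[0.6,-1,0,0,0],[0.6,-1,0,0,0]]]' |head -2
python3 - <<'E'
from m import *
c=grab('wrist'); P=cloud(c); Z=P[...,2]; save('w2',c['im']); np.savez('/tmp/w2.npz',**c)
c=grab('top'); P=cloud(c)
for b in brackets(c,P): print(np.round(b[0],4),round(b[1],1),b[2],b[4])
state()
E
```

```text
tray ((450.1136474609375, 310.71429443359375), (80.51142883300781, 161.9068603515625), 33.51912307739258) [ 151  215   89   78 3311]
plinth ((502.9900207519531, 213.14349365234375), (75.40777587890625, 56.76245880126953), 32.73568344116211) [221 217  46  33 389]
pocket floor ((498.6417236328125, 214.69854736328125), (41.20857238769531, 48.53938674926758), 7.493186950683594)
origin from tray [475.56353605 297.54982821] from pocket [466.78606645 293.48198812]
time: 12.25
position: [0.6125, -0.1403, 0.2694]
[0.5588 0.11  ] -155.2 375 [289 189]
[0.5397 0.0225] -82.3 501 [339 197]
[ 0.4443 -0.0098] -90.3 406 [357 247]
t 12.35 p [ 0.6128 -0.145   0.2678] x [-0.546  0.838 -0.   ] y [ 0.838  0.546 -0.   ] z [-0. -0. -1.] F [0.1 0.3 0.1] g 0.602 q [ 0.8   0.36 -0.8   1.41  0.25  1.48  0.59]
```

```bash

python3 -m jog '[[[0.6,0,0,0,-0.96],[0.6,0,0,0,-0.96],[0.6,0,0,0,-0.96],[0.6,0,0,0,-0.96],[0.6,0,0,0,-0.96],[0.6,0,0,0,-0.96],[0.6,0,0,0,-0.96],[0.6,0,0,0,-0.96],[0.6,0,0,0,-0.96]]]' |head -1
python3 -m jog '[[[0.6,0,0,0,-0.96],[0.6,0,0,0,-0.96],[0.6,0,0,0,-0.96],[0.6,0,0,0,-0.96],[0.6,0,0,0,-0.96],[0.6,0,0,0,-0.96],[0.6,0,0,0,-0.96],[0.6,0,0,0,-0.96],[0.6,0,0,0,0]]]' |head -1
python3 - <<'E'
from m import *
go(.5588,.1102,0.15,204.4)
E
```

```text
time: 13.48
time: 14.6
turn 0.12 shift [-1.37  6.23  2.98] phi -155.0 p [ 0.6116 -0.1393  0.2692] F [ 0.1  0.4 -0. ] g 0.6 t 14.6 q7 1.93
```

```bash

python3 -m jog '[[[0.6,-0.2,0.89,0,0.1],[0.6,-0.2,0.89,0,0],[0.6,-0.2,0.89,0,0],[0.6,-0.2,0.89,0,0],[0.6,-0.2,0.89,0.5,0],[0.6,-0.2,0.89,1,0],[0.6,-0.17,0.89,0.9,0],[0.6,0,0,0.58,0],[0.6,0,0,0,0]]]' |head -2
cat >> m.py <<'E'
def wl(c,P,near,r=0.05,zlo=0.040,zhi=0.060):
    """lug nearest to given xy in wrist cloud"""
    Z=P[...,2]; m=((Z>zlo)&(Z<zhi)&(np.hypot(P[...,0]-near[0],P[...,1]-near[1])<r)).astype(np.uint8)
    n,l,st,ce=cv2.connectedComponentsWithStats(m)
    if n<2: print('none'); return
    i=1+np.argmax(st[1:,4]); top=(l==i)&(Z>np.percentile(Z[l==i],50)-0.004)
    q=rect(P,top); print('lug n',top.sum(),np.round(q[0],1),np.round(q[1],1),round(q[2],1),'z',round(Z[top].mean(),4))
E
python3 - <<'E'
from m import *
c=grab('wrist'); P=cloud(c); save('w3',c['im']); wl(c,P,(.5588,.1102))
go(.5588,.1102,0.020,204.4)
E
```

```text
time: 15.72
position: [0.5567, 0.1087, 0.1479]
lug n 469 [540.5 127.3] [12.5 29.9] 30.9 z 0.049
turn -0.0 shift [-0.04  0.03  3.23] phi -155.61 p [0.5579 0.1085 0.1492] F [-0.4 -0.3  1. ] g 0.605 t 15.8 q7 1.48
```

View pics/w3.png

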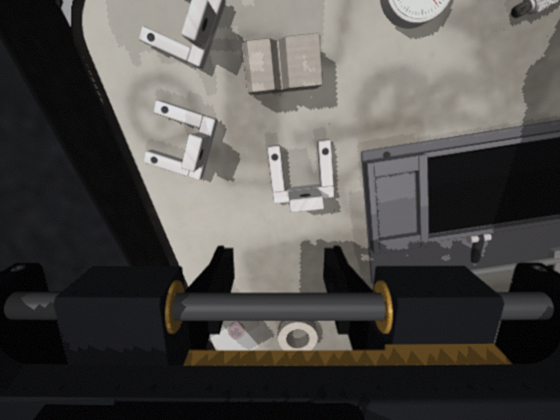

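```bash

python3 - <<'E'
from m import *
c=grab('wrist'); P=cloud(c); 
for p in((.5405,.1273),(.5397,.0225),(.4443,-.0096)): wl(c,P,p,.035)
Z=P[...,2]; m=(Z>.036)&(Z<.046)&(np.hypot(P[...,0]-.445,P[...,1]-.062)<.045); print('vee',rect(P,m))
t=grab('top'); Q=cloud(t)
for b in brackets(t,Q): print(np.round(b[0],4),round(b[1],1),b[2],b[4])
go(.5405,.1273,0.020,180+30.9)
E
```

```text
lug n 468 [540.4 127.4] [12.3 30.1] 30.6 z 0.049
lug n 525 [540.4  20.2] [29.6 12.1] 6.2 z 0.0491
lug n 661 [445.7 -11.7] [29.7 11.9] 1.2 z 0.0492
vee ((445.3394470214844, 60.4866943359375), (38.84397888183594, 62.01132583618164), 30.233797073364258)
turn -1.31 shift [0.15 0.65 3.26] phi -155.67 p [0.5592 0.1081 0.1503] F [ 0.5 -0.1 -0.7] g 0.598 t 15.9 q7 1.48
```

```bash

python3 -m jog '[[[0.6,0,0,0,-0.64],[0.6,0,0,0,-0.63],[0.6,0,0,0,0]]]' |head -1
python3 - <<'E'
from m import *
go(.5402,.1284,0.020,210.7)
E
```

```text
time: 16.25
turn -0.01 shift [0.15 0.69 3.25] phi -149.37 p [0.5593 0.1077 0.1502] F [ 0.1  0.6 -1.1] g 0.597 t 16.2 q7 1.58
```

```bash

python3 -m jog '[[[0.6,0.08,0.35,0,0],[0.6,0.07,0.34,0,0],[0.6,0,0,0.7,0],[0.6,0,0,0.7,0],[0.6,0,0,0.7,0],[0.6,0,0,0.5,0],[0.6,0,0,0.4,0],[0.6,0,0,0.24,0],[0.6,0,0,0,0]]]' 30
python3 -m jog '[[[0,0,0,0,0],[0,0,0,0,0],[0,0,0,0,0],[0,0,0,0,0],[0,0,0,0,0]]]' 
python3 - <<'E'
from m import *
go(.5402,.1284,0.020,210.7)
E
```

```text
time: 17.38
position: [0.5389, 0.1288, 0.019]
tool_rot: [0.833, -3.029, -0.0]
ft_force: [-0.6, 0.1, 0.1]
grip_width: 0.601
time: 18.0
position: [0.5395, 0.1286, 0.0197]
tool_rot: [-0.833, 3.029, -0.001]
ft_force: [-0.2, -0.8, 3.4]
grip_width: 0.339
turn 0.01 shift [-0.01 -0.01 -0.01] phi -149.26 p [0.5395 0.1286 0.0197] F [-0.2 -0.8  3.4] g 0.339 t 18.0 q7 1.43
```

```bash
cat >> m.py <<'E'
O=np.array([.4753,.2975]); PSI=33.5
def cw(x,y,o=None):
    a=np.radians(PSI); X=np.array([np.cos(a),np.sin(a)]);Y=np.array([-X[1],X[0]]); return (O if o is None else o)+x/1000*X+y/1000*Y
def wc(p):
    a=np.radians(PSI); X=np.array([np.cos(a),np.sin(a)]);Y=np.array([-X[1],X[0]]); d=np.asarray(p)[...,:2]-O; return np.stack([d@X,d@Y],-1)*1000
E
python3 -m jog '[[[0,0,0,-0.3,0],[0,0,0,-0.6,0],[0,0,0,-0.8,0],[0,0,0,-0.8,0],[0,0,0,-0.8,-0.5],[0,0,0,0,0]]]' 
python3 - <<'E'
from m import *
go(*cw(17,25),.06,213.5)
c=grab('wrist'); P=cloud(c); Z=P[...,2]
save('w4',c['im'])
s=get_state(); p=np.array(s['position']); d=P-p
m=(np.hypot(d[...,0],d[...,1])<.07)&(d[...,2]<0.005)&(d[...,2]>-.025)
q=d[m]; f=np.radians(phi()); tx=q[:,0]*np.cos(f)+q[:,1]*np.sin(f); ty=q[:,0]*np.sin(f)-q[:,1]*np.cos(f)
print(m.sum(),np.percentile(tx,[1,50,99]),np.percentile(ty,[1,50,99]))
for s in (1,-1):
    k=(tx>.015)&(ty*s>0); print('leg',s,k.sum(),np.polyfit(tx[k],ty[k],1),np.percentile(ty[k],[2,98]),np.percentile(tx[k],99))
E
```

```text
time: 18.75
position: [0.5405, 0.1295, 0.1539]
tool_rot: [-0.898, 3.006, -0.001]
ft_force: [0.4, -0.3, -1.2]
grip_width: 0.341
turn -0.05 shift [-1.38  5.03  2.35] phi -146.74 p [0.5405 0.1295 0.1539] F [ 0.4 -0.3 -1.2] g 0.341 t 18.8 q7 1.59
4507 [-3.72652429e-05  2.27985383e-02  4.83736740e-02] [-0.03046018 -0.00053508  0.02852494]
leg 1 1420 [-0.00241042  0.02234632] [0.01685834 0.0285117 ] 0.04847201264807068
leg -1 1410 [-0.01515253 -0.02382553] [-0.03060724 -0.01901875] 0.04812575235198962
```

```bash

python3 -m jog '[[[0,-0.22,0.8,0,0],[0,-0.22,0.8,0,0],[0,-0.22,0.8,0,0],[0,-0.22,0.8,0,0],[0,-0.22,0.8,0,0],[0,-0.22,0.8,0,0],[0,-0.04,0.23,0.6,0],[0,0,0,0.8,0],[0,0,0,0.6,0],[0,0,0,0,0]]]' 
python3 - <<'E'
from m import *
go(*cw(17,25),.0275,213.5)
c=grab('wrist'); P=cloud(c); save('w5',c['im']); np.savez('/tmp/w5.npz',**c)
g=c['im'].max(2); Z=P[...,2]; w=wc(P)
# tray dark floor extents in case frame as seen by the wrist
fl=(g<70)&(Z>-.004)&(Z<.012)&(abs(w[...,0])<75)&(w[...,1]>-70)&(w[...,1]<115)
print('floor n',fl.sum(),'x',np.percentile(w[fl][:,0],[.5,99.5]),'y',np.percentile(w[fl][:,1],[.5,99.5]))
wall=(Z>.012)&(Z<.02)&(w[...,0]<-50)&(w[...,0]>-75)&(abs(w[...,1]-25)<75); print('front wall x',np.percentile(w[wall][:,0],[5,50,95]),np.polyfit(w[wall][:,1],w[wall][:,0],1))
E
```

```text
time: 20.05
position: [0.4721, 0.3252, 0.0683]
tool_rot: [0.898, -3.004, 0.002]
ft_force: [-0.6, -0.2, -0.7]
grip_width: 0.341
turn -0.05 shift [-0.11  0.    1.02] phi -146.73 p [0.4721 0.3252 0.0683] F [-0.6 -0.2 -0.7] g 0.341 t 20.1 q7 1.13
floor n 21103 x [-56.04269495  25.76300187] y [-60.17361912 106.47926035]
front wall x [-61.81632217 -59.70500754 -57.25324266] [-1.94199501e-03 -5.95502624e+01]
```

View pics/w5.png

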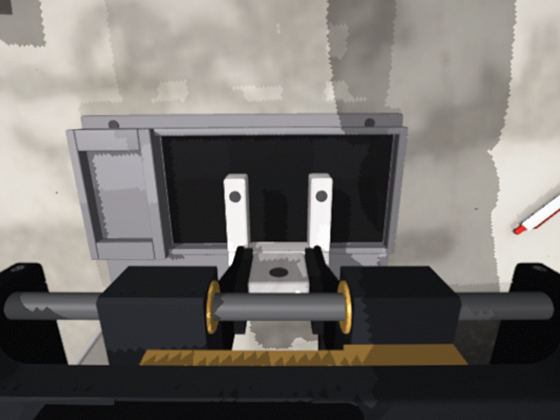

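```bash
sed -i 's/^O=np.*/O=np.array([.4756,.2970])/' m.py
python3 -m jog '[[[0,-0.08,0,0.3,0],[0,0,0,0.3,0],[0,0,0,0.2,0],[0,0,0,0.15,0],[0,0,0,0.08,0],[0,0,0,0,0]]]' 
python3 -c "
from m import *; state(); print(wc(get_state()['position']))"
```

```text
time: 20.85
position: [0.4769, 0.3285, 0.03]
tool_rot: [0.899, -3.01, 0.0]
ft_force: [-0.9, 0.5, -1.5]
grip_width: 0.339
t 20.85 p [0.4769 0.3285 0.03  ] x [-0.836 -0.548  0.   ] y [-0.548  0.836 -0.   ] z [-0. -0. -1.] F [-0.9  0.5 -1.5] g 0.339 q [ 0.18  0.57 -1.03  1.81  0.56  1.09  1.09]Traceback (most recent call last):
  File "<string>", line 2, in <module>
    from m import *; state(); print(wc(get_state()['position']))
                                    ~~^^^^^^^^^^^^^^^^^^^^^^^^^
  File "m.py", line 40, in wc
    a=np.radians(PSI); X=np.array([np.cos(a),np.sin(a)]);Y=np.array([-X[1],X[0]]); d=np.asarray(p)[...,:2]-O; return np.stack([d@X,d@Y],-1)*1000
                 ^^^
NameError: name 'PSI' is not defined
```

```bash
sed -i 's/^O=np.*/O=np.array([.4756,.2970]); PSI=33.5/' m.py
python3 -m jog '[[[0,0.04,0,0.05,0],[0,0,0,0.05,0],[0,0,0,0,0]]]' 
python3 -c "
from m import *; state(); print(wc(get_state()['position']))"
```

```text
time: 21.22
position: [0.4756, 0.3275, 0.026]
tool_rot: [0.899, -3.01, 0.0]
ft_force: [-0.7, 0.9, -1.1]
grip_width: 0.339
t 21.23 p [0.4756 0.3275 0.026 ] x [-0.836 -0.548  0.   ] y [-0.548  0.836 -0.   ] z [-0. -0. -1.] F [-0.7  0.9 -1.1] g 0.339 q [ 0.18  0.58 -1.03  1.81  0.56  1.08  1.09]
[16.8311148  25.44196465]
```

```bash

python3 -m jog '[[[0,0,0,0.03,0],[0.48,0,0,0,0],[0.48,0,0,0,0],[0.48,0,0,-0.15,0],[0.48,0,0,-0.5,0],[0.48,0,0,-0.9,0],[0.48,0,0,-0.9,0],[0.48,0,0,-0.9,0],[0.48,0.3,-0.8,0,0],[0.48,0.3,-0.8,0,0]]]' |tail -2
python3 -m jog '[[[0.6,0.3,-0.8,0,0],[0.6,0.3,-0.8,0,0],[0.6,0.3,-0.8,0,0.98],[0.6,0,0,0,0.98],[0.6,0,0,0,0.98],[0.6,0,0,0,0.98],[0.6,0,0,0,0.98],[0.6,0,0,0,0.98],[0.6,0,0,0,0.98],[0.6,0,0,0,0.98]]]' |tail -2
python3 -m jog '[[[0.6,0,0,0,0.98],[0.6,0,0,0,0.98],[0.6,0,0,0,0.98],[0.6,0,0,0,0.98],[0.6,0,0,0,0.98],[0.6,0,0,0,0.98],[0.6,0,0,0,0.98],[0.6,0,0,0,0.98],[0.6,0,0,0,0.98],[0.6,0,0,0,0.98]]]' |head -2
python3 - <<'E'
from m import *
go(.5400,.0211,.16,96.2)
t=grab('top'); Q=cloud(t); save('t3',t['im'])
for b in brackets(t,Q): print(np.round(b[0],4),round(b[1],1),b[2],b[4],wc(b[0]))
E
```

```text
ft_force: [0.6, 0.6, 0.6]
grip_width: 0.476
ft_force: [-0.6, -0.6, 0.1]
grip_width: 0.598
time: 24.98
position: [0.5133, 0.1616, 0.1603]
turn 5.75 shift [-3.56  0.28  0.01] phi 124.95 p [0.5133 0.1616 0.1603] F [ 0.3 -0.4  0.1] g 0.601 t 25.0 q7 0.1
[0.4764 0.3281] 34.2 1273 [174 233] [17.81114526 25.5303853 ]
```

```bash

python3 -m jog '[[[0.6,0,0,0,0.96],[0.6,0,0,0,0.96],[0.6,0,0,0,0.96],[0.6,0,0,0,0.96],[0.6,0,0,0,0.96],[0.6,0,0,0,0.95],[0.6,-0.85,0.07,0,0],[0.6,-0.9,0.07,0,0],[0.6,-0.9,0.07,0,0],[0.6,-0.9,0.07,0,0]]]' |tail -2
python3 - <<'E'
from m import *
import time
c=grab('wrist'); P=cloud(c)
for p in((.5400,.0211),(.4453,-.0108)): wl(c,P,p,.04)
go(.5400,.0211,.020,96.2)
E
```

```text
ft_force: [-0.5, 0.0, -0.6]
grip_width: 0.599
lug n 416 [540.9  21. ] [28.8 11.8] 6.2 z 0.0492
lug n 415 [445.7 -11.5] [29.5 12.3] 0.8 z 0.049
turn -0.03 shift [ 0.19 -0.01  3.5 ] phi 96.03 p [0.5413 0.0137 0.1598] F [ 1.1 -4.8 -0.6] g 0.6 t 26.3 q7 -0.09
```

```bash

python3 -m jog '[[[0.6,0.18,0.01,0.6,0],[0.6,0,0,0.7,0],[0.6,0,0,0.7,0],[0.6,0,0,0.6,0],[0.6,0,0,0.5,0],[0.6,0,0,0.4,0],[0.6,0,0,0,0]]]' |head -2
python3 -c "
from m import *; go(.5410,.0211,.020,96.2)"
python3 -m jog '[[[0,0,0,0,0],[0,0,0,0,0],[0,0,0,0,0],[0,0,0,0,0],[0,0,0,-0.2,0],[0,0,0,-0.5,0],[0,0,0,-0.9,0],[0,0,0,-0.9,0],[0,0,0,-0.9,0],[0,0,0,0,0]]]' 
cat >> m.py <<'E'
def held():
    c=grab('wrist'); P=cloud(c); p=np.array(get_state()['position']); d=P-p
    m=(np.hypot(d[...,0],d[...,1])<.07)&(d[...,2]<0.005)&(d[...,2]>-.025)
    q=d[m]; f=np.radians(phi()); tx=q[:,0]*np.cos(f)+q[:,1]*np.sin(f); ty=q[:,0]*np.sin(f)-q[:,1]*np.cos(f)
    print(m.sum(),'tx',np.percentile(tx,[1,50,99]),'ty',np.percentile(ty,[1,50,99])); return c,P
E
python3 -c "
from m import *; c,P=held(); save('w6',c['im'])"
```

```text
time: 27.2
position: [0.5387, 0.0283, 0.0181]
turn 0.03 shift [-0.19  0.04 -0.05] phi 96.33 p [0.5387 0.0283 0.0181] F [ 0.2 -0.5  0.9] g 0.603 t 27.2 q7 -0.23
time: 28.45
position: [0.5419, 0.0287, 0.1592]
tool_rot: [2.092, 2.336, 0.006]
ft_force: [0.2, -0.2, -0.2]
grip_width: 0.34
1296 tx [-0.05692131 -0.0017443   0.01059341] ty [-0.02725509  0.00218429  0.03077595]
```

View pics/w6.png

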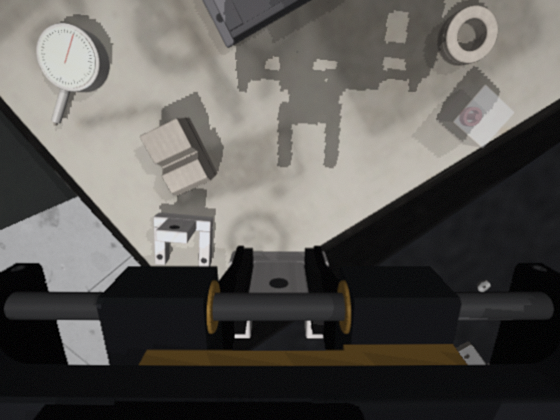

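```bash
cat >> m.py <<'E'
def heldlug():
    c=grab('wrist'); P=cloud(c); p=np.array(get_state()['position']); d=P-p; f=np.radians(phi())
    tx=d[...,0]*np.cos(f)+d[...,1]*np.sin(f); ty=d[...,0]*np.sin(f)-d[...,1]*np.cos(f)
    for n,lo,hi in(('lugtop',.022,.040),('lugface',-.002,.022),('web',-.012,.004)):
        m=(abs(ty)<.012)&(abs(tx)<.04)&(d[...,2]>lo)&(d[...,2]<hi)
        if m.sum()>5: print(n,m.sum(),'tx',np.percentile(tx[m],[2,50,98]).round(4),'dz',np.percentile(d[...,2][m],[2,50,98]).round(4))
E
python3 -m jog '[[[0,0,0,0,0]]]' |head -1
python3 -c "
from m import *; heldlug(); go(*cw(-45,57),.16,213.5); print(wc(get_state()['position']))"
```

```text
time: 28.62
lugtop 350 tx [-0.0025 -0.0018 -0.0011] dz [0.0222 0.0254 0.0289]
lugface 938 tx [-0.0025 -0.0018 -0.0012] dz [-0.0015  0.0112  0.0215]
web 502 tx [-0.0024 -0.0018 -0.0013] dz [-0.0117 -0.004   0.0036]
turn -23.44 shift [-1.27  7.9  -0.15] phi 96.3 p [0.5386 0.0281 0.1539] F [ 0.6  0.1 -1.1] g 0.336 t 28.7 q7 -0.11
[ -95.93008424 -259.0182978 ]
```

```bash

python3 -m jog '[[[0,0,0,0,-0.98],[0,0,0,0,-0.98],[0,0,0,0,-0.98],[0,0,0,0,-0.98],[0,0,0,0,-0.98],[0,0,0,0,-0.98],[0,0,0,0,-0.98],[0,0,0,0,-0.98]]]' |head -1
python3 -m jog '[[[0,0,0,0,-0.98],[0,0,0,0,-0.98],[0,0,0,0,-0.98],[0,0,0,0,-0.98],[0,0,0,0,-0.98],[0,0,0,0,-0.98],[0,0,0,0,-0.98],[0,0,0,0,-0.98]]]' |head -1
python3 -m jog '[[[0,0,0,0,-0.98],[0,0,0,0,-0.98],[0,0,0,0,-0.98],[0,0,0,0,-0.98],[0,0,0,0,-0.98],[0,0,0,0,-0.98],[0,0,0,0,-0.98],[0,0,0,0,-0.9],[0,0,0,0,0]]]' |tail -1
python3 -c "
from m import *; go(*cw(-52.5,57),.07,213.5)"
```

```text
time: 29.68
time: 30.68
grip_width: 0.336
turn -0.01 shift [-1.08  7.9   2.1 ] phi -146.54 p [0.5388 0.0282 0.1539] F [ 0.7 -0.4 -1.2] g 0.336 t 31.8 q7 1.84
```

```bash

python3 -m jog '[[[0,-0.12,0.88,0,0],[0,-0.12,0.88,0,0],[0,-0.12,0.88,0,0],[0,-0.12,0.88,0,0],[0,-0.12,0.88,0,0],[0,-0.12,0.88,0,0],[0,-0.12,0.88,0,0],[0,-0.12,0.88,0,0],[0,-0.12,0.86,0,0],[0,0,0,0,0]]]' |tail -1
python3 -m jog '[[[0,0,0,0.7,0],[0,0,0,0.7,0],[0,0,0,0.7,0],[0,0,0,0,0],[0,0,0,0,0]]]' |tail -1
python3 -c "
from m import *; heldlug(); go(*cw(-52.5,57),.026,213.5)"
```

```text
grip_width: 0.339
grip_width: 0.34
lugtop 307 tx [-0.001  -0.0003  0.0004] dz [0.0221 0.0248 0.028 ]
lugface 958 tx [-0.0009 -0.0003  0.0004] dz [-0.0014  0.0112  0.0217]
web 506 tx [-0.0009 -0.0003  0.0003] dz [-0.0117 -0.0035  0.0036]
turn -0.01 shift [0.04 0.02 1.15] phi -146.55 p [0.402  0.3158 0.072 ] F [-0.   0.4 -0.2] g 0.341 t 33.7 q7 1.14
```

```bash

python3 -m jog '[[[0,0.02,0.02,0.4,0],[0,0,0,0.4,0],[0,0,0,0.2,0],[0,0,0,0.1,0],[0,0,0,0.07,0],[0,0,0,0,0]]]' 
python3 -c "
from m import *; go(*cw(-51.5,57),.025,213.5)"
```

```text
time: 34.48
position: [0.3996, 0.3157, 0.0255]
tool_rot: [0.905, -3.007, 0.003]
ft_force: [-4.6, -4.4, 13.6]
grip_width: 0.339
turn 0.0 shift [-0.04 -0.01  0.01] phi -146.49 p [0.3996 0.3157 0.0255] F [-4.6 -4.4 13.6] g 0.339 t 34.5 q7 1.08
```

```bash

python3 - <<'E'
from m import *
c=grab('wrist'); P=cloud(c); Z=P[...,2]; w=wc(P); save('w7',c['im'][100:300,120:460])
def st(n,m): print(n,m.sum(),'z',np.percentile(Z[m],[10,50,90]).round(4),'x',np.percentile(w[m][:,0],[2,98]).round(1),'y',np.percentile(w[m][:,1],[2,98]).round(1))
g=c['im'].min(2)
hi=(Z>.012)&(Z<.032)&(g>110)
st('web b',hi&(abs(w[...,1]-57)<32)&(w[...,0]<-30))
st('b top',(Z>.012)&(Z<.032)&(abs(w[...,1]-57)<30)&(w[...,0]<-40)&(w[...,0]>-56))
st('a legs',hi&(abs(w[...,1]-25)<31)&(w[...,0]<8)&(w[...,0]>-36))
st('wall',(Z>.012)&(Z<.032)&(w[...,0]<-56)&(w[...,0]>-64)&(abs(w[...,1]-0)<30))
E
```

```text
web b 2879 z [0.0127 0.015  0.0168] x [-188.5  -52.3] y [28.9 86.4]
b top 874 z [0.0142 0.0216 0.0301] x [-53.2 -51.6] y [28.  85.3]
a legs 491 z [0.0206 0.0214 0.0221] x [-10.3   7.5] y [30.5 53.9]
wall 875 z [0.0134 0.0151 0.016 ] x [-62.4 -57.2] y [-28.9  28.7]
```

View pics/w7.png

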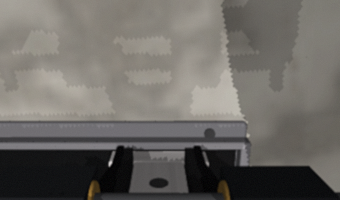

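```bash

python3 -m jog '[[[0.48,0,0,0,0],[0.48,0,0,0,0],[0.48,0,0,-0.15,0],[0.48,0,0,-0.5,0],[0.48,0,0,-0.9,0],[0.48,0,0,-0.9,0],[0.48,0,0,-0.9,0],[0.48,0.1,-0.8,0,0],[0.48,0.1,-0.8,0,0],[0.48,0.1,-0.8,0,0]]]' |tail -2
python3 -m jog '[[[0.6,0.1,-0.8,0,0.98],[0.6,0,0,0,0.98],[0.6,0,0,0,0.98],[0.6,0,0,0,0.98],[0.6,0,0,0,0.98],[0.6,0,0,0,0.98],[0.6,0,0,0,0.98],[0.6,0,0,0,0.98],[0.6,0,0,0,0.98],[0.6,0,0,0,0.98]]]' |tail -2
python3 -m jog '[[[0.6,0,0,0,0.98],[0.6,0,0,0,0.98],[0.6,0,0,0,0.98],[0.6,0,0,0,0.98],[0.6,0,0,0,0.98],[0.6,0,0,0,0.98],[0.6,0,0,0,0.98],[0.6,0,0,0,0.98],[0.6,0,0,0,0.98],[0.6,0,0,0,0]]]' |head -2
python3 - <<'E'
from m import *
go(.4453,-.0108,.16,90.8)
t=grab('top'); Q=cloud(t); save('t4',t['im'])
for b in brackets(t,Q): print(np.round(b[0],4),round(b[1],1),b[2],b[4],wc(b[0]))
E
```

```text
ft_force: [0.2, 0.7, -0.2]
grip_width: 0.481
ft_force: [1.0, -0.3, 0.3]
grip_width: 0.602
time: 38.28
position: [0.4575, 0.2007, 0.1592]
turn 5.94 shift [-5.28 -0.38 -0.02] phi 120.49 p [0.4575 0.2007 0.1592] F [ 1.3 -0.1 -0.3] g 0.6 t 38.3 q7 -0.02
[ 0.4443 -0.0101] -90.2 408 [358 247] [-195.57882268 -238.79295805]
```

```bash

python3 -m jog '[[[0.6,0,0,0,0.98],[0.6,0,0,0,0.98],[0.6,0,0,0,0.98],[0.6,0,0,0,0.98],[0.6,0,0,0,0.98],[0.6,0,0,0,0.98],[0.6,-0.8,-0.05,0,0],[0.6,-0.8,-0.05,0,0],[0.6,-0.8,-0.05,0,0]]]' |tail -1
python3 -m jog '[[[0.6,-0.8,-0.05,0,0],[0.6,-0.8,-0.06,0,0],[0.6,-0.8,-0.06,0,0],[0.6,-0.45,-0.06,0,0],[0.6,0,0,0,0],[0.6,0,0,0,0],[0.6,0,0,0,0]]]' |tail -1
python3 - <<'E'
from m import *
c=grab('wrist'); P=cloud(c)
wl(c,P,(.4453,-.0108),.04)
go(.4453,-.0108,.019,91)
Z=P[...,2]; m=(Z>.036)&(Z<.046)&(np.hypot(P[...,0]-.445,P[...,1]-.062)<.045); print('vee',rect(P,m))
E
```

```text
grip_width: 0.6
grip_width: 0.599
lug n 427 [445.1 -11.4] [29.6 12.1] 0.7 z 0.0492
turn 0.02 shift [-0.05 -0.02  3.48] phi 91.12 p [ 0.4459 -0.009   0.1582] F [ 0.1 -0.2  0.2] g 0.603 t 40.4 q7 0.03
vee ((445.5850830078125, 60.3669548034668), (38.083858489990234, 61.05031967163086), 30.480615615844727)
```

```bash

python3 -m jog '[[[0.6,-0.06,-0.02,0.6,0],[0.6,0,0,0.7,0],[0.6,0,0,0.7,0],[0.6,0,0,0.6,0],[0.6,0,0,0.5,0],[0.6,0,0,0.35,0],[0.6,0,0,0,0],[0.6,0,0,0,0]]]' |head -2
python3 -c "
from m import *; go(.4453,-.0112,.019,91)"
```

```text
time: 41.38
position: [0.4457, -0.0123, 0.0208]
turn 0.0 shift [ 0.03 -0.01  0.04] phi 91.02 p [ 0.4457 -0.0123  0.0208] F [ 0.2  0.2 -0.2] g 0.599 t 41.4 q7 -0.13
```

```bash

python3 -m jog '[[[0.6,0.03,0,0,0],[0,0,0,0,0],[0,0,0,0,0],[0,0,0,0,0],[0,0,0,0,0],[0,0,0,-0.2,0],[0,0,0,-0.5,0],[0,0,0,-0.9,0],[0,0,0,-0.9,0],[0,0,0,-0.9,0]]]' 
python3 -m jog '[[[0,0,0,0,-0.98],[0,0,0,0,-0.98],[0,0,0,0,-0.98],[0,0,0,0,-0.98],[0,0,0,0,-0.98],[0,0,0,0,-0.98],[0,0,0,0,-0.98],[0,0,0,0,-0.98]]]' |head -1
python3 -m jog '[[[0,0,0,0,-0.98],[0,0,0,0,-0.98],[0,0,0,0,-0.98],[0,0,0,0,-0.98],[0,0,0,0,-0.98],[0,0,0,0,-0.98],[0,0,0,0,-0.98],[0,0,0,0,-0.98]]]' |head -1
python3 -m jog '[[[0,0,0,0,-0.98],[0,0,0,0,-0.98],[0,0,0,0,-0.98],[0,0,0,0,-0.98],[0,0,0,0,-0.98],[0,0,0,0,-0.98],[0,0,0,0,-0.98],[0,0,0,0,-0.98],[0,0,0,0,-0.98],[0,0,0,0,0]]]' |tail -1
python3 -c "
from m import *; heldlug(); go(*cw(-45,-7),.07,213.5)"
```

```text
time: 42.62
position: [0.4448, -0.011, 0.1576]
tool_rot: [2.201, 2.241, -0.0]
ft_force: [0.3, 0.0, -1.8]
grip_width: 0.343
time: 43.62
time: 44.62
grip_width: 0.339
lugtop 932 tx [-0.      0.005   0.0069] dz [0.0224 0.0286 0.0301]
lugface 905 tx [0.0059 0.0065 0.0072] dz [-0.0014  0.0112  0.0217]
web 487 tx [0.0059 0.0065 0.0071] dz [-0.0116 -0.0035  0.0037]
turn -0.02 shift [-3.77  5.82  2.16] phi -146.58 p [ 0.4449 -0.0111  0.1563] F [ 0.2  0.3 -0.9] g 0.339 t 45.9 q7 2.16
```

```bash

python3 -m jog '[[[0,-0.54,0.83,0,0],[0,-0.54,0.83,0,0],[0,-0.54,0.83,0,0],[0,-0.54,0.83,0,0],[0,-0.54,0.83,0,0],[0,-0.54,0.83,0,0],[0,-0.53,0.84,0,0],[0,0,0,0.8,0],[0,0,0,0.8,0],[0,0,0,0,0]]]' |tail -1
python3 -m jog '[[[0,0,0,0,0]]]' |tail -1
python3 - <<'E'
from m import *
go(*cw(-45,-7),.027,213.5)
t=grab('top'); Q=cloud(t); Z=Q[...,2]; w=wc(Q); save('t5',t['im'])
for n,x,y in(('a',17,25),('b',-45,57)):
    m=(Z>.046)&(Z<.062)&(np.hypot(w[...,0]-x,w[...,1]-y)<25); print(n,m.sum(), wc(np.array(rect(Q,m)[0])/1000) if m.sum()>20 else '')
c=grab('wrist'); P=cloud(c); Z=P[...,2]; w=wc(P); save('w8',c['im'])
for n,x,y in(('a',17,25),('b',-45,57)):
    m=(Z>.050)&(Z<.062)&(np.hypot(w[...,0]-x,w[...,1]-y)<22)
    if m.sum()>20: print(n,m.sum(), wc(np.array(rect(P,m)[0])/1000),rect(P,m)[1:])
E
```

```text
grip_width: 0.342
grip_width: 0.342
turn -0.01 shift [0.02 0.01 1.65] phi -146.54 p [0.4428 0.2665 0.0932] F [-0.8  0.  -0.5] g 0.342 t 47.3 q7 1.37
a 0 
b 0 
b 789 [-46.9045467   56.56580283] ((12.866138458251953, 30.07357406616211), 34.002681732177734)
```

View pics/w8.png

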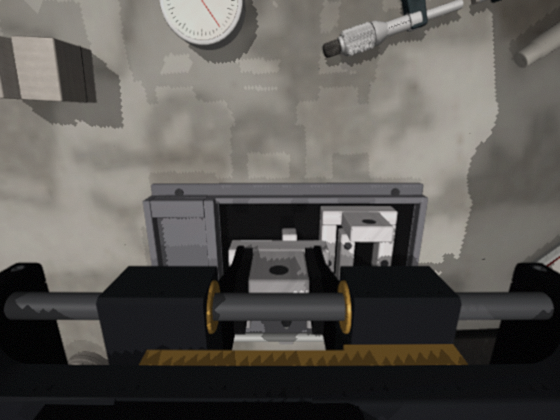

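```bash

python3 -m jog '[[[0,0.02,0,0.5,0],[0,0,0,0.5,0],[0,0,0,0.4,0],[0,0,0,0.1,0],[0,0,0,0.1,0],[0,0,0,0,0]]]' 
python3 -m jog '[[[0,0,0,0.06,0],[0,0,0,0,0],[0,0,0,0,0]]]' 
python3 - <<'E'
from m import *
go(*cw(-45,-7),.026,213.5)
c=grab('wrist'); P=cloud(c); Z=P[...,2]; w=wc(P)
hi=(Z>.012)&(Z<.032)&(c['im'].min(2)>110)&(w[...,0]<8)&(w[...,0]>-36)&(w[...,1]>-45)&(w[...,1]<90)
print(hi.sum(),np.percentile(Z[hi],[2,10,50,90,98]).round(4))
h,e=np.histogram(w[hi][:,1],np.arange(-45,95,4)); print(dict(zip(e[:-1].astype(int).tolist(),h.tolist())))
E
```

```text
time: 48.15
position: [0.4417, 0.2659, 0.0282]
tool_rot: [-0.905, 3.008, 0.0]
ft_force: [-0.9, -0.5, -0.3]
grip_width: 0.347
time: 48.52
position: [0.4421, 0.266, 0.0263]
tool_rot: [-0.905, 3.007, 0.0]
ft_force: [0.9, 0.9, 2.0]
grip_width: 0.34
turn -0.0 shift [-0.    0.01  0.01] phi -146.5 p [0.4421 0.266  0.0263] F [0.9 0.9 2. ] g 0.34 t 48.5 q7 1.29
238 [0.0201 0.0206 0.0213 0.0221 0.0224]
{-45: 0, -41: 0, -37: 0, -33: 0, -29: 9, -25: 0, -21: 0, -17: 0, -13: 0, -9: 0, -5: 63, -1: 78, 3: 59, 7: 6, 11: 9, 15: 0, 19: 0, 23: 0, 27: 14, 31: 0, 35: 0, 39: 0, 43: 0, 47: 0, 51: 0, 55: 0, 59: 0, 63: 0, 67: 0, 71: 0, 75: 0, 79: 0, 83: 0, 87: 0}
```

```bash

python3 -m jog '[[[0.48,0,0,0,0],[0.48,0,0,0,0],[0.48,0,0,-0.15,0],[0.48,0,0,-0.5,0],[0.48,0,0,-0.9,0],[0.48,0,0,-0.9,0],[0.48,0,0,-0.9,0],[0.48,0.4,-0.8,0,0],[0.48,0.4,-0.8,0,0],[0.48,0.4,-0.8,0,0]]]' |tail -2
python3 -m jog '[[[0.75,0.4,-0.8,0,0.98],[0.75,0,0,0,0.98],[0.75,0,0,0,0.98],[0.75,0,0,0,0.98],[0.75,0,0,0,0.98],[0.75,0,0,0,0.98],[0.75,0,0,0,0.98],[0.75,0,0,0,0.98],[0.75,0,0,0,0.98],[0.75,0,0,0,0.98]]]' |tail -2
python3 -m jog '[[[0.75,0,0,0,0.98],[0.75,0,0,0,0.98],[0.75,0,0,0,0.98],[0.75,0,0,0,0.98],[0.75,0,0,0,0.98],[0.75,0,0,0,0.98],[0.75,0,0,0,0.98],[0.75,0,0,0,0.98],[0.75,0,0,0,0.98],[0.75,0,0,0,0]]]' |head -2
python3 - <<'E'
from m import *
go(.4455,.061,.14,120.3)
E
```

```text
ft_force: [0.3, 0.3, -0.3]
grip_width: 0.481
ft_force: [-0.8, 0.7, -1.1]
grip_width: 0.748
time: 52.32
position: [0.4591, 0.1241, 0.1609]
turn 0.04 shift [-1.19 -1.09  0.52] phi 120.49 p [0.4591 0.1241 0.1609] F [-0.4 -0.3  0.2] g 0.75 t 52.3 q7 0.2
```

```bash

python3 -m jog '[[[0.75,-0.6,-0.55,0.25,0],[0.75,-0.59,-0.54,0.25,0],[0.75,0,0,0,0],[0.75,0,0,0,0]]]' |tail -1
python3 - <<'E'
from m import *
c=grab('wrist'); P=cloud(c)
Z=P[...,2]; m=(Z>.036)&(Z<.048)&(np.hypot(P[...,0]-.445,P[...,1]-.062)<.05); r=rect(P,m); print('vee',r)
a=np.radians(phi()); ty=np.array([np.sin(a),-np.cos(a)]); q=np.array(r[0])/1000+.001*ty; print('corr',q)
go(.4455,.061,.013,120.4)
E
```

```text
grip_width: 0.753
vee ((445.05841064453125, 61.247772216796875), (37.861900329589844, 61.31009292602539), 30.347660064697266)
corr [0.44591991 0.06175553]
turn 0.02 shift [-0.01 -0.02  3.19] phi 120.51 p [0.4459 0.0617 0.1405] F [0.  0.2 0.2] g 0.751 t 52.9 q7 0.37
```

```bash

python3 -m jog '[[[0.75,0,0,0.6,0],[0.75,0,0,0.7,0],[0.75,0,0,0.7,0],[0.75,0,0,0.5,0],[0.75,0,0,0.4,0],[0.75,0,0,0.28,0],[0.75,0,0,0,0],[0.75,0,0,0,0]]]' 60 
python3 -m jog '[[[0,0,0,0,0],[0,0,0,0,0],[0,0,0,0,0],[0,0,0,0,0],[0,0,0,0,0]]]' 60
python3 -m jog '[[[0,0,0,-0.2,0],[0,0,0,-0.5,0],[0,0,0,-0.8,0],[0,0,0,-0.8,0],[0,0,0,-0.8,0],[0,0,0,0,0]]]' 60
```

```text
time: 53.88
position: [0.446, 0.0607, 0.0131]
tool_rot: [1.561, 2.725, 0.001]
ft_force: [0.5, 0.0, 0.6]
grip_width: 0.751
time: 54.5
position: [0.4455, 0.0605, 0.0127]
tool_rot: [1.561, 2.726, -0.0]
ft_force: [-0.1, -0.3, 1.6]
grip_width: 0.429
time: 55.25
position: [0.4468, 0.0606, 0.1384]
tool_rot: [1.559, 2.722, 0.002]
ft_force: [0.4, -0.6, -4.6]
grip_width: 0.43
```

```bash

python3 -m jog '[[[0,0,0,0,-0.98],[0,0,0,0,-0.98],[0,0,0,0,-0.98],[0,0,0,0,-0.98],[0,0,0,0,-0.98],[0,0,0,0,-0.98],[0,0,0,0,-0.98],[0,0,0,0,-0.98],[0,0,0,0,-0.98],[0,0,0,0,-0.98]]]' |head -1
python3 -m jog '[[[0,0,0,0,-0.98],[0,0,0,0,-0.98],[0,0,0,0,-0.98],[0,0,0,0,-0.98],[0,0,0,0,-0.98],[0,0,0,0,-0.98],[0,0,0,0,-0.98],[0,0,0,0,-0.98],[0,0,0,0,-0.97],[0,0,0,0,0]]]' |tail -1
python3 - <<'E'
from m import *
go(*cw(-14,-87),.08,213.5)
c=grab('wrist'); P=cloud(c); p=np.array(get_state()['position']); d=P-p; f=np.radians(phi())
tx=d[...,0]*np.cos(f)+d[...,1]*np.sin(f); ty=d[...,0]*np.sin(f)-d[...,1]*np.cos(f); dz=d[...,2]
im=c['im'].astype(int); br=(im[...,0]-im[...,2]>8)|(im.min(2)>110)
m=(abs(ty)<.03)&(tx>0)&(tx<.045)&(dz>-.02)&(dz<.035)
for lo in np.arange(-.02,.035,.005):
    k=m&(dz>lo)&(dz<lo+.005)
    if k.sum()>20: print(round(lo,3),k.sum(),np.percentile(tx[k],[2,98]).round(4),np.percentile(ty[k],[2,98]).round(4))
face=m&(dz<.015)&(tx>.024)&(abs(ty)<.017); print('face slope tx vs ty, vs dz',np.linalg.lstsq(np.c_[ty[face],dz[face],np.ones(face.sum())],tx[face],rcond=None)[0])
E
```

```text
time: 56.5
grip_width: 0.428
turn -0.02 shift [-3.57  2.32  1.37] phi -146.59 p [0.444  0.0605 0.1348] F [-0.3  0.5 -3.9] g 0.428 t 57.8 q7 1.98
-0.015 62 [0.0319 0.0327] [-0.0184  0.0169]
-0.01 166 [0.0321 0.0329] [-0.0186  0.017 ]
-0.005 186 [0.0114 0.0328] [-0.0257  0.0238]
0.0 279 [0.0102 0.0328] [-0.0274  0.0261]
0.005 317 [0.0101 0.0328] [-0.0274  0.0262]
0.01 345 [0.0098 0.0328] [-0.0277  0.026 ]
0.015 386 [0.0098 0.0328] [-0.0275  0.0261]
0.02 498 [0.0012 0.0327] [-0.0278  0.0262]
0.025 4601 [0.0056 0.0324] [-0.0213  0.0204]
0.03 246 [0.0096 0.0122] [-0.0295  0.0291]
face slope tx vs ty, vs dz [-0.0036923  -0.00368043  0.03243621]
```

```bash

python3 -m jog '[[[0,-0.7,0.46,0,0],[0,-0.7,0.46,0,0],[0,-0.7,0.46,0,0],[0,-0.7,0.46,0,0],[0,-0.77,0.48,0,0],[0,0,0,0.3,0],[0,0,0,0.5,0],[0,0,0,0,0],[0,0,0,0,0]]]' |tail -1
python3 - <<'E'
from m import *
go(*cw(-13,-87),.0275,213.5); print(wc(get_state()['position']))
c=grab('wrist'); P=cloud(c); Z=P[...,2]; w=wc(P); save('w9',c['im'][60:320,60:460]); np.savez('/tmp/w9.npz',**c)
# rim cross sections: at several x, y-intervals where z~.024 ; at front, x-interval
rim=(Z>.0215)&(Z<.0275)&(w[...,0]<30)&(w[...,0]>-62)&(w[...,1]<-50)&(w[...,1]>-125)
print('rim',rim.sum(),np.percentile(w[rim],[1,99],axis=0).round(1))
for y in range(-106,-66,6):
    k=rim&(abs(w[...,1]-y)<3)&(w[...,0]<-40); print('y',y,k.sum(),np.percentile(w[k][:,0],[3,97]).round(1) if k.sum()>5 else '')
for x in range(-50,10,6):
    k=rim&(abs(w[...,0]-x)<3); L=k&(w[...,1]>-75); Rr=k&(w[...,1]<-99)
    print('x',x,[np.percentile(w[q][:,1],[3,97]).round(1) if q.sum()>5 else '' for q in (Rr,L)])
fl=(Z>.010)&(Z<.018)&(w[...,0]<30)&(w[...,0]>-50)&(w[...,1]<-62)&(w[...,1]>-112); print('floor',fl.sum(),np.percentile(w[fl],[1,99],axis=0).round(1) if fl.sum()>9 else '')
E
```

```text
grip_width: 0.431
turn -0.03 shift [-0.01  0.04  1.92] phi -146.64 p [0.5133 0.2157 0.1043] F [ 0.1  0.6 -4.4] g 0.431 t 58.9 q7 1.49
[-13.45020594 -88.58598764]
rim 1730 [[ -61.9 -115. ]
 [ -23.1  -59.6]]
y -106 136 [-61.4 -48.7]
y -100 120 [-61.5 -48.8]
y -94 138 [-61.5 -48.7]
y -88 138 [-61.5 -48.8]
y -82 122 [-61.4 -48.6]
y -76 136 [-61.3 -48.7]
y -70 125 [-61.3 -48.4]
x -50 [array([-114.4,  -99.3]), array([-74.7, -59.6])]
x -44 [array([-114.7, -109.7]), array([-66.6, -59.3])]
x -38 [array([-114.8, -109.2]), array([-67.1, -59.9])]
x -32 [array([-115.1, -109.4]), array([-67.1, -59.8])]
x -26 [array([-115. , -109.4]), array([-67. , -59.5])]
x -20 ['', array([-61.9, -59.3])]
x -14 ['', '']
x -8 ['', '']
x -2 ['', '']
x 4 ['', '']
floor 1420 [[ -45.9 -109.1]
 [ -22.3  -67.3]]
```

View pics/w9.png

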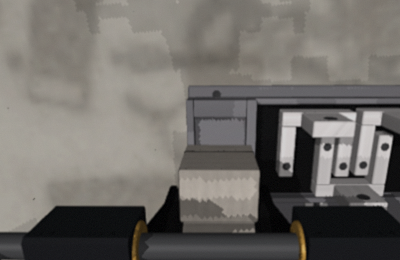

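```bash

python3 -m jog '[[[0,0.016,0.032,0.4,0.03],[0,0,0,0.5,0],[0,0,0,0.4,0],[0,0,0,0.2,0],[0,0,0,0.1,0],[0,0,0,0,0],[0,0,0,0,0]]]' |tail -2
python3 - <<'E'
from m import *
go(*cw(-14.1,-87.3),.0275,213.5); print(wc(get_state()['position']))
E
```

```text
ft_force: [1.0, 0.5, -3.8]
grip_width: 0.432
turn -0.04 shift [ 0.03 -0.02  0.34] phi -146.7 p [0.5126 0.2176 0.0411] F [ 1.   0.5 -3.8] g 0.432 t 59.9 q7 1.43
[-12.97285041 -86.58436759]
```

```bash

python3 -m jog '[[[0,0.025,-0.015,0,0.0],[0,0,0,0,0],[0,0,0,0,0]]]' |tail -2
python3 - <<'E'
from m import *
for i in range(3): 
    go(*cw(-14.1,-87.3),.0275,213.5); c=grab('wrist')
P=cloud(c); p=np.array(get_state()['position']); d=P-p; f=np.radians(phi()); Z=P[...,2]; w=wc(P)
tx=d[...,0]*np.cos(f)+d[...,1]*np.sin(f); ty=d[...,0]*np.sin(f)-d[...,1]*np.cos(f); dz=d[...,2]
face=(dz>-.015)&(dz<.025)&(tx>.026)&(tx<.038)&(abs(ty)<.024)&(Z>.032); print('face case x',np.median(w[face][:,0]),'y',np.percentile(w[face][:,1],[1,99]))
rim=(Z>.0215)&(Z<.0275)&(w[...,0]<30)&(w[...,0]>-62)&(w[...,1]<-50)&(w[...,1]>-125)
k=rim&(abs(w[...,1]+88)<15)&(w[...,0]<-40); print('front rim',np.percentile(w[k][:,0],[3,97]).round(1))
k=rim&(abs(w[...,0]+42)<4); print('right',np.percentile(w[k&(w[...,1]<-99)][:,1],[3,97]),'left',np.percentile(w[k&(w[...,1]>-75)][:,1],[3,97]))
E
```

```text
ft_force: [0.6, -0.9, -4.4]
grip_width: 0.433
turn -0.04 shift [-0.01 -0.    0.33] phi -146.71 p [0.5117 0.2163 0.0407] F [ 0.6 -0.9 -4.4] g 0.433 t 60.2 q7 1.44
turn -0.04 shift [-0.01 -0.    0.33] phi -146.7 p [0.5117 0.2163 0.0406] F [ 0.3 -0.5 -3.6] g 0.433 t 60.3 q7 1.44
turn -0.04 shift [-0.01 -0.    0.33] phi -146.7 p [0.5117 0.2163 0.0406] F [ 0.4  0.1 -5.2] g 0.432 t 60.3 q7 1.44
face case x -46.71407587874157 y [-106.26568354  -69.49376013]
front rim [-61.7 -48.5]
right [-115.09434058 -109.42683168] left [-66.99541157 -59.64964873]
```

```bash

python3 -m jog '[[[0,0,-0.005,0.1,-0.04],[0,0,0,0.1,0],[0,0,0,0.08,0],[0,0,0,0.05,0],[0,0,0,0,0],[0,0,0,0,0]]]'
python3 -c "
from m import *; go(*cw(-14.1,-87.3),.0268,213.5)"
```

```text
time: 61.12
position: [0.5118, 0.2162, 0.0274]
tool_rot: [-0.905, 3.008, -0.0]
ft_force: [-0.4, -0.5, -4.4]
grip_width: 0.432
turn -0.0 shift [-0.01  0.    0.02] phi -146.5 p [0.5118 0.2162 0.0274] F [-0.4 -0.5 -4.4] g 0.432 t 61.1 q7 1.43
```

```bash

python3 -m jog '[[[0,0,0,0.025,0],[0,0,0,0,0]]]' |tail -2
python3 -m jog '[[[0.55,0,0,0,0],[0.55,0,0,0,0],[0.55,0,0,0,0],[0.55,0,0,-0.15,0],[0.55,0,0,-0.5,0],[0.55,0,0,-0.9,0],[0.55,0,0,-0.9,0],[0.55,0,0,-0.9,0],[0.55,0.8,-0.3,-0.9,0],[0.55,0.8,-0.3,-0.5,0]]]' |tail -2
python3 -m jog '[[[0.55,0.8,-0.8,0,0],[0.55,0.8,-0.8,0,0],[0.55,0.2,-0.9,0,0],[0.55,0,-0.9,0,0],[0.55,0,-0.9,0,0],[0.55,0,-0.9,0,0],[0.55,0,0,0,0],[0.55,0,0,0,0]]]' |head -2
python3 - <<'E'
from m import *
t=grab('top'); Q=cloud(t); Z=Q[...,2]; w=wc(Q); save('t6',cv2.resize(t['im'][170:320,120:300],(720,600),interpolation=cv2.INTER_CUBIC)); np.savez('/tmp/t6.npz',**t)
for n,x,y in(('a',17,25),('b',-45,57),('c',-45,-7)):
    m=(Z>.046)&(Z<.062)&(np.hypot(w[...,0]-x,w[...,1]-y)<25); r=rect(Q,m); print(n,m.sum(), wc(np.array(r[0])/1000).round(1),np.round(r[1]),r[2], Z[m].mean())
m=(Z>.046)&(Z<.066)&(np.hypot(w[...,0]+14,w[...,1]+87)<45); r=rect(Q,m); print('vee',m.sum(), wc(np.array(r[0])/1000).round(1),np.round(r[1],1),r[2], Z[m].mean())
m=(Z>.016)&(Z<.03)&(t['im'].min(2)>140)&(abs(w[...,0]+14)<38)&(abs(w[...,1]-25)<75); print('legs',m.sum(),np.percentile(Z[m],[2,50,98]))
state()
E
```

```text
ft_force: [-1.5, -0.9, -0.8]
grip_width: 0.433
ft_force: [-0.4, -1.5, -0.3]
grip_width: 0.553
time: 63.62
position: [0.5263, -0.0512, 0.2172]
a 114 [17.6 25.7] [12. 31.] 33.566715240478516 0.056116873837012866
b 113 [-46.5  58.4] [12. 30.] 33.061336517333984 0.056261845633430244
c 111 [-45.7  -7.4] [12. 30.] 34.17123031616211 0.056800062853126616
vee 651 [-14.5 -86.3] [62.3 38. ] 33.268592834472656 0.05573227558590868
legs 447 [0.01919453 0.02296664 0.02659438]
t 63.67 p [ 0.5261 -0.0509  0.2171] x [-0.833 -0.553 -0.001] y [-0.553  0.833 -0.   ] z [ 0.001  0.    -1.   ] F [0.4 0.2 0.2] g 0.55 q [ 0.71  0.11 -0.71  1.74  0.07  1.32  2.15]
```

View pics/t6.png

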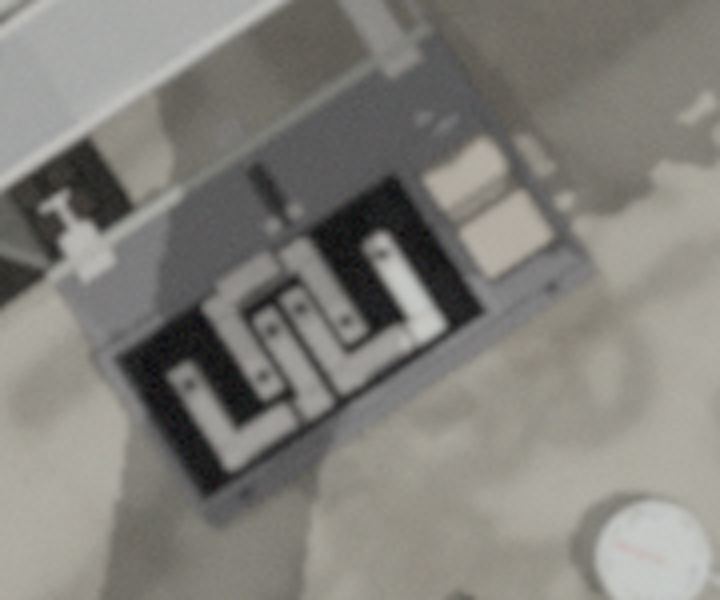

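```bash

python3 -m jog '[[[0.34,0,0,-0.4,0.9],[0.34,0,0,-0.4,0.9],[0.34,0,0,-0.3,0.9],[0.34,0,0,0,0.9],[0.34,0,0,0,0.9],[0.34,0,0,0,0.9],[0.34,0,0,0,0.9],[0.34,0,0,0,0.9],[0.34,0,0,0,0.9],[0.34,0,0,0,0.9]]]' |tail -1
python3 -m jog '[[[0.34,0,0,0,0.9],[0.34,0,0,0,0.9],[0.34,0,0,0,0.9],[0.34,0,0,0,0.9],[0.34,0,0,0,0.9],[0.34,0,0,0,0.9],[0.34,0,0,0,0.9],[0.34,0,0,0,0.9],[0.34,0,0,0,0.9],[0.34,0,0,0,0.9]]]' |tail -1
python3 - <<'E'
from m import *
go(*cw(150.8,0),.26,123.5)
t=grab('top'); Q=cloud(t); Z=Q[...,2]; w=wc(Q)
m=(Z>.185)&(Z<.22)&(abs(w[...,1])<48)&(w[...,0]>110)&(w[...,0]<190); print('bar',m.sum(),np.percentile(w[m][:,0],[3,50,97]),Z[m].mean(),np.polyfit(w[m][:,1],w[m][:,0],1))
E
```

```text
grip_width: 0.342
grip_width: 0.339
turn -0.0 shift [7.94 7.52 0.02] phi 123.49 p [ 0.5259 -0.0507  0.261 ] F [ 0.2  0.  -0.3] g 0.339 t 66.2 q7 0.59
bar 370 [144.67866919 148.31274806 153.9776823 ] 0.2013274598451367 [-1.24005606e-03  1.48731095e+02]
```

```bash

python3 -m jog '[[[0.34,0.88,0.83,0,0],[0.34,0.88,0.83,0,0],[0.34,0.88,0.83,0,0],[0.34,0.88,0.83,0,0],[0.34,0.88,0.83,0,0],[0.34,0.88,0.83,0,0],[0.34,0.88,0.83,0,0],[0.34,0.88,0.83,0,0],[0.34,0.88,0.83,0,0],[0.34,0,0,0,0]]]' |tail -1
python3 -m jog '[[[0.34,0,0,0,0],[0.34,0,0,0,0]]]' |tail -1
python3 - <<'E'
from m import *
go(*cw(149.3,0),.186,123.5)
E
```

```text
grip_width: 0.341
grip_width: 0.341
turn -0.02 shift [0.1  0.04 1.87] phi 123.42 p [0.6011 0.3752 0.2609] F [-0.  -0.4  0.5] g 0.341 t 67.7 q7 -0.24
```

```bash

python3 -m jog '[[[0.34,0,0.03,0.5,0],[0.34,0,0,0.5,0],[0.34,0,0,0.5,0],[0.34,0,0,0.3,0],[0.34,0,0,0,0],[0,0,0,0,0],[0,0,0,0,0],[0,0,0,0,0],[0,0,0,0,0]]]' 40
python3 - <<'E'
from m import *
state(); print(wc(get_state()['position']))
th=np.arange(1.65,-0.01,-0.1); bx=-190*np.cos(th)+58*np.sin(th); bz=190*np.sin(th)+58*np.cos(th)
print(np.round(np.c_[th[1:],np.diff(bx)/40,-np.diff(bz)/40],2).tolist())
E
```

```text
time: 68.85
position: [0.6022, 0.3779, 0.1891]
tool_rot: [1.487, 2.767, 0.003]
ft_force: [0.3, 1.9, 1.3]
grip_width: 0.096
t 68.85 p [0.6022 0.3779 0.1891] x [-0.552  0.834  0.   ] y [0.834 0.552 0.002] z [ 0.002  0.001 -1.   ] F [0.3 1.9 1.3] g 0.096 q [-0.09  0.58 -0.78  1.3   0.4   1.41 -0.26]
[150.24937767  -2.40944359]
[[1.55, -0.47, -0.16], [1.45, -0.48, -0.11], [1.35, -0.49, -0.06], [1.25, -0.5, -0.01], [1.15, -0.5, 0.04], [1.05, -0.49, 0.09], [0.95, -0.48, 0.13], [0.85, -0.46, 0.18], [0.75, -0.44, 0.23], [0.65, -0.42, 0.27], [0.55, -0.39, 0.31], [0.45, -0.35, 0.35], [0.35, -0.32, 0.38], [0.25, -0.28, 0.41], [0.15, -0.24, 0.44], [0.05, -0.19, 0.46]]
```

```bash

python3 -m jog '[[[0.3,0,0,0,0],[0.3,0,0,0.2,0],[0.3,0,0,0,0],[0,0,0,0,0],[0,0,0,0,0],[0,0,0,0,0],[0,0,0,0,0]]]' 40 | tail -2
python3 -m jog '[[[0,0,-0.47,-0.16,0],[0,0,-0.48,-0.11,0],[0,0,-0.49,-0.06,0],[0,0,-0.5,-0.01,0],[0,0,-0.5,0.04,0],[0,0,-0.49,0.09,0],[0,0,-0.48,0.13,0],[0,0,-0.46,0.18,0]]]' 40
python3 -c "
from m import *; state(); print(wc(get_state()['position']))"
```

```text
ft_force: [2.2, 1.3, -1.9]
grip_width: 0.101
time: 70.72
position: [0.4725, 0.2922, 0.177]
tool_rot: [1.486, 2.766, 0.003]
ft_force: [1.0, 1.3, -0.8]
grip_width: 0.098
t 70.72 p [0.4725 0.2922 0.177 ] x [-0.552  0.834 -0.   ] y [0.834 0.552 0.002] z [ 0.002  0.001 -1.   ] F [ 1.   1.3 -0.8] g 0.098 q [ 0.17  0.24 -0.88  1.73  0.2   1.26 -0.17]
[-5.1945343 -2.3179693]
```

```bash

python3 -m jog '[[[0,0,-0.44,0.23,0],[0,0,-0.42,0.27,0],[0,0,-0.39,0.31,0],[0,0,-0.35,0.35,0],[0,0,-0.32,0.38,0],[0,0,-0.28,0.41,0],[0,0,-0.24,0.44,0],[0,0,-0.18,0.4,0],[0,0,0,0,0]]]' 40
python3 -c "
from m import *; state(); print(wc(get_state()['position']))"
```

```text
time: 71.85
position: [0.3849, 0.2347, 0.0638]
tool_rot: [-1.486, -2.767, -0.002]
ft_force: [4.0, 4.1, -4.5]
grip_width: 0.101
t 71.85 p [0.3849 0.2347 0.0638] x [-0.552  0.834  0.001] y [0.834 0.552 0.001] z [ 0.     0.001 -1.   ] F [ 4.   4.1 -4.5] g 0.101 q [ 0.26  0.11 -0.89  2.08  0.1   0.99 -0.1 ]
[-109.98031691   -1.8738872 ]
```

```bash

python3 -m jog '[[[0,0,-0.05,0.15,0],[0,0,-0.03,0.12,0],[0,0,0,0.05,0],[0,0,0,0,0]]]' 40
python3 -c "
from m import *; state(); print(wc(get_state()['position']))"
```

```text
time: 72.35
position: [0.3828, 0.2333, 0.0552]
tool_rot: [1.486, 2.767, -0.003]
ft_force: [-9.8, -1.8, 31.7]
grip_width: 0.101
t 72.35 p [0.3828 0.2333 0.0552] x [-0.552  0.834 -0.002] y [ 0.834  0.552 -0.001] z [-0.    -0.002 -1.   ] F [-9.8 -1.8 31.7] g 0.101 q [ 0.25  0.12 -0.89  2.09  0.12  0.97 -0.11]
[-112.54508708   -1.95005247]
```

Shut against its stop (32 N up). Release and retreat.

```bash

python3 -m jog '[[[0,0,0,-0.05,0],[0.34,0,0,0,0],[0.34,0,0,0,0],[0.34,0,0,-0.3,0],[0.34,0,0,-0.6,0],[0.34,0,0,-0.9,0],[0.34,0,0,-0.9,0],[0.34,0,0,-0.9,0],[0.34,0,0,-0.6,0],[0.34,0,0,0,0]]]' |tail -2
python3 -m jog '[[[0.34,-0.9,0.2,0,0],[0.34,-0.9,0.2,0,0],[0.34,-0.9,0.2,0,0],[0.34,-0.9,0.2,0,0],[0.34,-0.9,0.2,0,0],[0.34,-0.9,0.2,0,0],[0.34,-0.9,0.2,0,0],[0.34,0,0,0,0],[0.34,0,0,0,0]]]' |tail -5
python3 - <<'E'
from m import *
t=grab('top'); Q=cloud(t); Z=Q[...,2]; w=wc(Q); s=grab('side')
save('fin',np.hstack([cv2.resize(t['im'][160:330,100:330],(460,340)),cv2.resize(s['im'][120:290,110:280],(340,340))]))
m=(Z>.06)&(abs(w[...,1])<100)&(abs(w[...,0])<60); print('hood top z',np.percentile(Z[m],[5,50,95]), 'slope',np.polyfit(w[m][:,0]/1000,Z[m],1))
m=(Z>.055)&(abs(w[...,1])<45)&(w[...,0]<-95)&(w[...,0]>-130); print('bar',m.sum(),np.percentile(w[m][:,0],[3,50,97]),Z[m].mean())
c=dict(np.load('/tmp/top0.npz')); P0=cloud(c)
for n,p in(('ring',(.0,0)),('cube',(.7173,.1293))):
    for q in (P0,Q):
        if n=='cube': k=(q[...,2]>.028)&(q[...,2]<.042)&(np.hypot(q[...,0]-.7173,q[...,1]-.1293)<.06)
        else: k=np.zeros(q.shape[:2],bool); k[105:155,225:272]=True; k&=(q[...,2]>.012)&(q[...,2]<.024)
        print(n,k.sum(),q[k].mean(0).round(3))
state()
E
```

```text
ft_force: [-1.0, 0.5, -0.7]
grip_width: 0.339
time: 74.72
position: [0.5673, 0.0538, 0.2209]
tool_rot: [-1.485, -2.766, 0.001]
ft_force: [0.9, 0.3, -0.2]
grip_width: 0.339
hood top z [0.07422211 0.07692091 0.07954633] slope [0.00045275 0.07691195]
bar 264 [-117.64586471 -112.79297509 -108.09812775] 0.07479588724224089
ring 284 [0.694 0.197 0.018]
ring 285 [0.694 0.197 0.018]
cube 394 [0.717 0.129 0.034]
cube 356 [0.718 0.131 0.035]
t 74.83 p [0.5674 0.0544 0.2216] x [-0.554  0.833  0.001] y [ 0.833  0.554 -0.001] z [-0.001  0.    -1.   ] F [ 0.3 -0.1  0.3] g 0.339 q [ 0.46  0.21 -0.68  1.64  0.14  1.34  0.34]
```

View pics/fin.png

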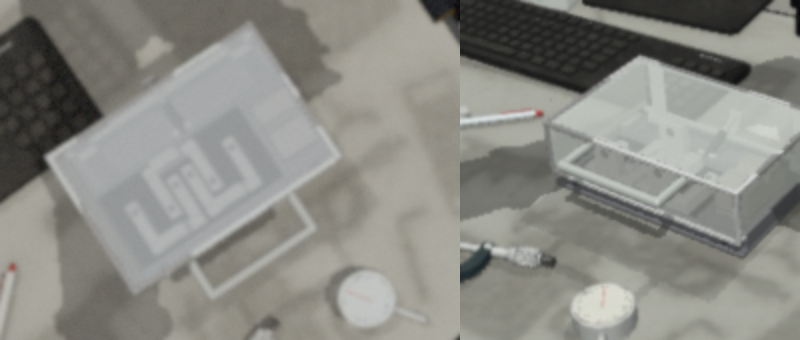

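The hood is flat and shut. Through it I can see the three interlocked brackets and the vee block in its pocket, and the ring gauge and cube have not moved.

```bash
python3 -c "
from bench import job; print(job.close_job())"
```

```text
the job is handed in; nothing more can be done
None
```

The job is done and handed in at about 75 s on the robot's clock; no verdict was reported. I swung the hood open to its stop, chained the three brackets that were present (there was no fourth) in the tray, seated the vee block, then guided the hood shut.

**Last checks, hood open (case axes, mm, top camera):**

| Part | x | y | Top height |
|---|---|---|---|
| Rear bracket lug | 17.6 | 25.7 | 56 |
| Front bracket lug, left | -46.5 | 58.4 | 56 |
| Front bracket lug, right | -45.7 | -7.4 | 57 |
| Vee block | -14.5 | -86.3 | 56 |

- **Brackets:** lugs are about 64 mm apart across the row and 33 mm along it, and square within 1°.
- **Vee block:** it is within 1 mm of the pocket centre, fully down and square.

**Last checks, hood shut:**
- **Hood:** its top is level at 77 mm (slope under 0.001) and the bar is back at x = -113 mm.
- **Bystanders:** the ring gauge did not move and the cube reads within 2 mm of its start.
- **Robot:** it is clear of everything.

**What went wrong or disagreed:**
- **Knocked bracket:** one bracket was knocked about 25 mm aside before I picked it, so I measured it again from the wrist camera.
- **Off-centre grip:** I gripped the left front bracket about 7 mm off-centre on its lug and allowed for that when placing it.
- **Camera disagreement:** the top and wrist cameras differed by 1–2 mm, so I set the vee block from its position relative to the pocket in the wrist view.

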